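# Fit the filter and hold the reference cell in the photometer beam

## Robot

A 6-joint arm with a two-finger parallel gripper is mounted at the origin on the work surface. World frame = base frame: x ahead of the robot, y to its left, z up, the work surface at z = 0. Lengths are in m, angles in degrees, forces in N, time in s.
With the tool pointing down it reaches from about 0.325 to 0.9 m from the base axis. Payload 6.1 kg.
Tool frame: the origin (TCP) lies at the very end of the fingers, on their centre line; the grasp point (between the pads) lies 19 mm behind it; z points along the fingers, y is the direction in which the jaws open and shut (so a half turn about z gives the same grasp; the last joint's range is limited). The gripper opens to 87 mm and grips with 3 to 60 N. Pads are 19 mm wide; open, the fingers measure 117 mm over their backs; the gripper's body (75 mm by 190 mm) begins 51 mm behind the grasp point.
Start: joints at [60.04, 12.628, 87.462, -0, 79.91, -7.225], TCP at [0.242, 0.576, 0.223] pointing down, gripper open.
Joint ranges: [-170.65, 170.65], [-52.31, 119.04], [5.05, 147.46], [-71.25, 251.25], [11.57, 151.72], [-153.62, 153.62]. Speed limits (degrees/s): [147.25, 147.25, 172.46, 180, 180, 180].

## Interface

Orientations are given as [roll, pitch, yaw] about the fixed x, y, z axes, in that order (R = Rz(yaw) Ry(pitch) Rx(roll)).
In Python, from cell import robot, eyes, workorder, models gives the robot as it stands.
- The arm moves only by the tool send_rows, never from a script. Its argument "plan" is a list of rows, each an object with "angular": the turn, a rotation vector about the tool's x, y, z in rad, a list of three; "dp": the shift along the tool's x, y, z in cm, a list of three; "fingers": the closure, from 0 (fully open) to 1 (shut). A call has 1 to 12 rows; each row shifts and turns the commanded pose from where the row before left it, along the tool's axes as they then stand; what a row does not reach is not made up. A row lasts 1/12 s, in which the tool goes at most 41.7 mm and 7.16 degrees, less where a joint would pass 70% of its speed; a pose out of reach is approached as far as the arm can. A call is refused whole if a number of a shift passes 4.17 or a number of a turn 0.125, either way. A call with a gripper value outside its range is refused whole. The fingers move at their own pace and stop on an object; "squeeze" is the grip in N (left out, the last holds). Time passes only in rows, so rows that do not move let the fingers close. It gives the time, the measured TCP pose, the force and the opening at its end, in the units of the state.
- robot.read_state(): the state, without advancing time (a new reading comes with each control period).
- eyes.capture(name): name is "scene" or "top" or "wrist"; returns the picture (420x560x3 uint8, red, green, blue); there is no depth.
- eyes.camera_model(name): a dict with "camera_matrix" (3x3 intrinsics, pixels), "R" (3x3) and "t" (3): a world point X has camera coordinates R X + t. Camera axes: x right, y down, z forward; pixel columns grow to the right and rows downward; lengths in m; the calibration is good to about 2 mm. A picture is of the moment at which its call begins: read the wrist's pose just before it. camera_model takes no time and is no camera call; for the wrist camera it gives the pose at the moment of the call.
- workorder.hand_in(): hands the job in, once; it reports no verdict.
Trained networks look in the newest picture that a camera, given by its name, has taken for a name from the list of things; names that differ only in an ending like _2 or _b are one class to them, and where a whole thing is asked for, a point or a joint stands for the part that bears it (a point fixed in the world has none). Each returns a list of dicts, best first, with "p" (0 to 1); they miss things now and then, are a little off and sometimes report something else, mostly with a low value. They report only what shows in the picture. A call takes as long as a camera call.
- models.search_frame(camera, label): "at" ([column, row] in pixels, amid what is visible of it).
- models.landmark_of(camera, label): "at" ([column, row] in pixels: a listed point, or the origin of a listed thing).
The state is a dict: "t": time; "joint_positions": joint angles; "joint_vel": joint speeds; "tau": joint torques, N m; "eef_pos": TCP position; "tool_rot": TCP orientation; "contact_force": force on the tool from outside, world axes, zero at the start; "moment": the same for the moment, N m; "gripper_width": finger opening in m.
Only numpy, scipy, OpenCV 4.12 (cv2) and the standard library are available. Lean on these libraries where they do the work, as an engineer would, in place of code of your own. Each camera call takes 0.05 s, during which the arm holds its last target.

## Task

Press the orange-tabbed filter cassette into the recess on top of the photometer's emitter until its black body is flush with the housing. Then take the green-capped glass reference cell out of the rack, gripping it by its two long frosted faces only and never touching its clear end windows, and hold it upright in the gap of the photometer so that the red pilot beam runs lengthwise through the middle of both windows, clear of the instrument. Finish while still holding the cell steady there, and leave everything else where it stands.

Things in the scene. Friction and masses are not known exactly. Their poses are not given: they have to be found in the camera images.
- filter: Loose filter cassette, 45 g, standing on the bench. Black body 36 (x) x 24 (y) x 24 mm high; on top, centred, an orange grip tab 14 mm thick (x), 20 mm long (y), 18 mm high (24 to 42 mm above the underside). Round orange glass in both y faces. Origin: centre of the underside, z up; a half turn makes no difference.
- stand: Photometer, fixed, placed anew each time. Steel base 90 (x) x 240 (y) x 12 mm; on it two white housings, 68 (x) x 60 (y) mm, tops 100 mm above the bench: the emitter centred 80 mm to +y, the detector (dark screen on its -x side) 80 mm to -y. Between them an open gap 100 mm long in y. Origin: centre of the base's underside. The recess and beam points share its axes.
- recess (a point): Centre of the mouth of the recess in the emitter's top, at the level of the housing's top, 100 mm above the bench; axes as the stand. The recess is 41 mm (x) x 29 mm (y), 2.5 mm play on each side of the cassette when the axes agree, with a 2 mm chamfer at the mouth. With the cassette flush its underside lies 24 mm below this point.
- seat (a joint): Travel of the stiff rubber seat at the bottom of the recess, in m: 0 fully up, 0.008 fully down; starts at 0 to 0.003. At 0 the cassette resting on it stands 8 mm proud; at 0.008 the cassette is flush. It needs a push of about 7 N to move, stops hard at 0.008 and stays where it is left.
- rack: Aluminium cell rack, fixed, placed anew each time: 70 (x) x 200 (y) x 25 mm high, with three recesses in a row along y (at -62, 0 and +62 mm), 15 mm deep and 1.5 mm loose all round, so the cells' undersides are 10 mm above the bench. Origin: centre of its underside, on the bench.
- cell: Reference cell, solid glass, 70 g, upright in one of the three rack recesses, y along the rack's y. Glass 16 (x) x 44 (y) x 46 mm high, green cap 12 x 36 x 8 mm on it. The long faces (+x, -x; 16 mm apart) are frosted white over the middle 36 mm; the ends (+y, -y) are clear windows 4 mm thick, not to be touched. Origin: centre of the underside; a half turn makes no difference.
- cell_center (a point): Centre of the cell's glass, 23 mm above its underside, on the line through the middles of both windows; axes as cell.
- beam_mid (a point): Middle of the red pilot beam (3.6 mm thick, seen only, no contact), halfway between emitter and detector, 88 mm above the bench, 76 mm above the stand's base. The beam runs along its y axis; z is up.
- spare_a: Another glass cell like cell but with a grey cap, standing in the rack. Origin at the centre of its underside; to be left in the rack.
- spare_b: Another glass cell like cell but with a grey cap, standing in the rack. Origin at the centre of its underside; to be left in the rack.
- bottle: Amber bottle, 60 mm across, 130 mm high. Loose bystander, to be left alone; origin at the centre of its underside.
- beaker: Glass beaker, 72 mm across, 85 mm high. Loose bystander, to be left alone; origin at the centre of its underside.
- jar: White jar with blue cap, 64 mm across, 60 mm high. Loose bystander, to be left alone; origin at the centre of its underside.
- weight: Brass cylinder, 36 mm across, 40 mm high. Loose bystander, to be left alone; origin at the centre of its underside.
- brush: Brush with a green handle, lying on the bench. Loose bystander, to be left alone; origin at the centre of its underside.

How it is judged:
By the outcome, as a careful person would: the job done as asked, in the order asked, and still so for the second after the job is handed in, while the arm keeps its last pose, push and grip.
It also fails if it takes over 61 s, if anything falls off the work surface, if the arm or the gripper's body presses on something with over 40 N, if the wrist force passes 120 N, or if a joint passes its speed limit or range.

## Working session

There is one attempt and no reset: what is moved stays moved. The work goes in short steps, Python scripts to look and compute and a tool call to move; the robot and the scene stay as the last step left them, time stands still between calls to the robot, and variables do not carry over. Pictures are saved under pics/ and viewed, and the job is handed in when it is done.

Besides the shell and the picture viewer there is one more tool, called by a JSON object that holds its "op" and its "data", one argument or row to a line. send_rows: Moves the arm, as the interface text tells. Its arguments: {"type":"object","properties":{"plan":{"type":"array"},"squeeze":{"type":"number"}},"required":["plan"]}

```bash
ls; mkdir -p pics; python3 - <<'E'
from cell import robot, eyes, workorder, models
import cv2
print(robot.read_state())
for n in ["scene","top","wrist"]:
    im=eyes.capture(n); cv2.imwrite(f"pics/{n}0.png",im[:,:,::-1])
    m=eyes.camera_model(n); print(n,m)
E
```

```text
pics
{'t': 0.0, 'joint_positions': array([ 6.00422256e+01,  1.26749609e+01,  8.75252092e+01,  1.85710819e-03,
        7.99109462e+01, -7.22345787e+00]), 'joint_vel': array([-0.03862242,  0.0115348 ,  0.06202715, -0.07204584,  0.01381394,
       -0.10355156]), 'tau': array([-1.34519800e-03, -4.94637930e+01, -3.87366629e+01,  6.98969839e-02,
        5.75215893e-02, -1.01306439e-04]), 'eef_pos': array([0.24120303, 0.57591072, 0.22144543]), 'tool_rot': array([-1.79889995e+02, -1.57849387e-02,  1.57265341e+02]), 'contact_force': array([-0.37947239,  0.48997618, -0.36468457]), 'moment': array([-0.01929527,  0.00923454,  0.00626085]), 'gripper_width': 0.0871554666735204}
scene {'camera_matrix': array([[405.10057111,   0.        , 273.31401016],
       [  0.        , 405.10057111, 208.34252659],
       [  0.        ,   0.        ,   1.        ]]), 'R': array([[ 0.18496678,  0.98267338, -0.01184557],
       [ 0.75839467, -0.15039622, -0.63420699],
       [-0.62499985,  0.10832361, -0.77307256]]), 't': array([-0.04469366, -0.35875683,  1.58979533])}
top {'camera_matrix': array([[379.98107153,   0.        , 279.21770993],
       [  0.        , 379.98107153, 211.5840669 ],
       [  0.        ,   0.        ,   1.        ]]), 'R': array([[ 0.01162501, -0.99992327, -0.00427956],
       [-0.99029103, -0.01091992, -0.13858003],
       [ 0.13852267,  0.005849  , -0.99034199]]), 't': array([-0.03181001,  0.55366961,  1.17325535])}
wrist {'camera_matrix': array([[299.24373976,   0.        , 281.92826995],
       [  0.        , 299.24373976, 211.45705752],
       [  0.        ,   0.        ,   1.        ]]), 'R': array([[ 0.3858771 ,  0.9225491 , -0.00142444],
       [ 0.88201131, -0.3684677 ,  0.2937475 ],
       [ 0.27047163, -0.1146068 , -0.95588199]]), 't': array([-0.62461909, -0.03592555,  0.39148189])}
```

View pics/scene0.png

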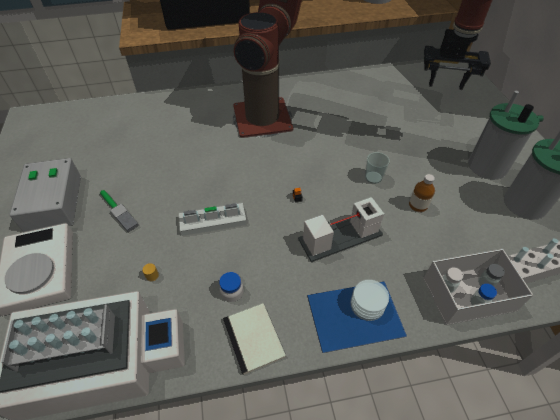

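View pics/top0.png

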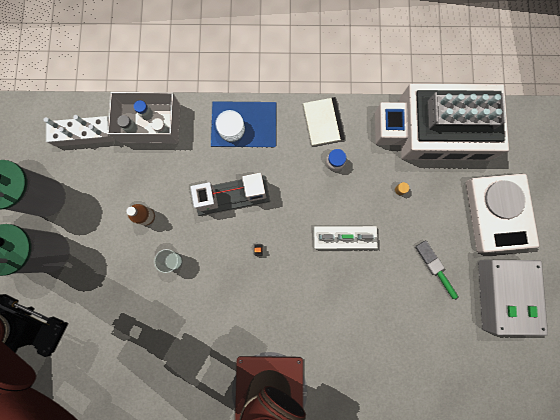

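View pics/wrist0.png

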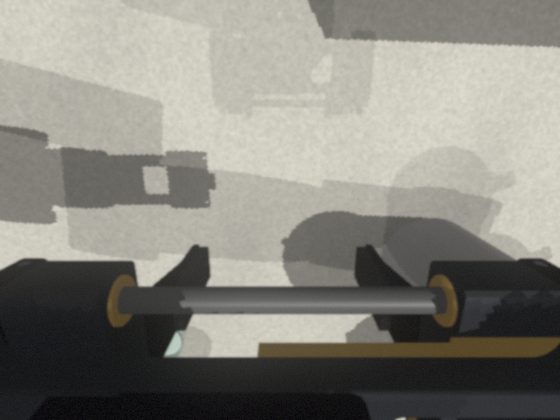

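```bash
python3 - <<'E'
from cell import robot, eyes, workorder, models
import cv2
for n in ["scene","top"]:
    for l in ["filter","stand","recess","rack","cell","cell_center","beam_mid","bottle","beaker","jar","weight","brush"]:
        print(n,l,[(round(d['p'],2),[round(float(v),1) for v in d['at']]) for d in models.landmark_of(n,l)[:4]])
E
```

```text
scene filter [(0.69, [297.0, 197.4])]
scene stand [(0.74, [336.3, 237.0])]
scene recess [(0.76, [365.4, 208.4])]
scene rack [(0.57, [210.4, 220.4])]
scene cell [(0.64, [210.7, 223.2]), (0.31, [209.2, 220.4])]
scene cell_center [(0.62, [208.0, 215.4]), (0.4, [228.6, 217.0])]
scene beam_mid [(0.92, [341.4, 217.3])]
scene bottle [(0.57, [418.8, 204.2])]
scene beaker [(0.77, [372.5, 178.1])]
scene jar [(0.96, [234.6, 291.4])]
scene weight [(0.68, [150.8, 277.0]), (0.22, [342.2, 217.5]), (0.22, [416.9, 204.3])]
scene brush [(0.76, [117.7, 207.2])]
top filter [(0.42, [259.2, 248.7])]
top stand [(0.98, [232.0, 194.9]), (0.35, [144.8, 214.0])]
top recess [(0.63, [255.7, 250.0]), (0.58, [202.5, 194.6])]
top rack [(0.91, [345.8, 235.8])]
top cell [(0.63, [341.6, 235.0]), (0.2, [173.2, 261.7])]
top cell_center [(0.62, [344.0, 238.7])]
top beam_mid [(0.62, [225.4, 189.4])]
top bottle [(0.62, [146.1, 213.0])]
top beaker [(0.79, [172.4, 262.4])]
top jar [(0.86, [335.6, 159.2])]
top weight [(0.42, [399.3, 193.9])]
top brush [(0.74, [437.3, 269.2]), (0.38, [202.3, 195.1])]
```

```bash
cat > h.py <<'E'
import numpy as np, cv2
from scipy.spatial.transform import Rotation as Ro
def ray(m,px):
    K=np.array(m['camera_matrix']);R=np.array(m['R']);t=np.array(m['t'])
    d=R.T@np.linalg.inv(K)@np.array([px[0],px[1],1.]);c=-R.T@t
    return c,d/np.linalg.norm(d)
def onz(m,px,z):
    c,d=ray(m,px);return c+d*(z-c[2])/d[2]
def proj(m,X):
    X=np.atleast_2d(X);p=(np.array(m['R'])@X.T).T+m['t'];p=p@np.array(m['camera_matrix']).T;return p[:,:2]/p[:,2:]
def tri(obs):
    A=np.zeros((3,3));b=np.zeros(3)
    for m,px in obs:
        c,d=ray(m,px);P=np.eye(3)-np.outer(d,d);A+=P;b+=P@c
    return np.linalg.solve(A,b)
E
python3 - <<'E'
from h import *
from cell import robot, eyes
s=eyes.camera_model("scene");t=eyes.camera_model("top");w=eyes.camera_model("wrist")
np.set_printoptions(precision=4,suppress=True)
P=dict(filter=((297,197.4),(259.2,248.7),0),stand=((336.3,237),(232,194.9),0),recess=((365.4,208.4),(202.5,194.6),.1),rack=((210.4,220.4),(345.8,235.8),0),cell=((210.7,223.2),(341.6,235),.01),cc=((208,215.4),(344,238.7),.033),beam=((341.4,217.3),(225.4,189.4),.088),bottle=((418.8,204.2),(146.1,213),0),beaker=((372.5,178.1),(172.4,262.4),0),jar=((234.6,291.4),(335.6,159.2),0))
for k,(a,b,z) in P.items(): print(k,onz(s,a,z),onz(t,b,z),tri([(s,a),(t,b)]))
st=robot.read_state()
R=Ro.from_euler('xyz',st['tool_rot'],degrees=True).as_matrix()
Rc=np.array(w['R']).T;c=-Rc@w['t']
print("cam in tool",R.T@(c-st['eef_pos']),"\n",R.T@Rc)
im=cv2.imread("pics/top0.png");cv2.imwrite("pics/topc.png",cv2.resize(im[150:270,120:400],None,fx=2.85,fy=2.85,interpolation=cv2.INTER_CUBIC))
im=cv2.imread("pics/scene0.png");cv2.imwrite("pics/scenec.png",cv2.resize(im[150:270,160:440],None,fx=2.85,fy=2.85,interpolation=cv2.INTER_CUBIC))
E
```

```text
filter [0.4343 0.0424 0.    ] [0.437  0.0383 0.    ] [0.4371 0.0398 0.0036]
stand [0.6115 0.1236 0.    ] [0.6135 0.1318 0.    ] [0.6124 0.1276 0.0008]
recess [0.5971 0.2029 0.1   ] [0.5951 0.2085 0.1   ] [0.595  0.2067 0.097 ]
rack [ 0.4744 -0.244   0.    ] [ 0.4821 -0.2433  0.    ] [ 0.4813 -0.2427  0.0084]
cell [ 0.4934 -0.2435  0.01  ] [ 0.4837 -0.228   0.01  ] [ 0.4841 -0.2373 -0.0038]
cc [ 0.48   -0.2475  0.033 ] [ 0.4702 -0.2318  0.033 ] [ 0.4705 -0.2413  0.0194]
beam [0.6062 0.1303 0.088 ] [0.6143 0.141  0.088 ] [0.6116 0.1341 0.0948]
bottle [0.5386 0.4187 0.    ] [0.5498 0.4132 0.    ] [0.5484 0.4095 0.0133]
beaker [0.3998 0.3125 0.    ] [0.3896 0.3183 0.    ] [ 0.3893  0.3201 -0.012 ]
jar [ 0.7333 -0.2005  0.    ] [ 0.7388 -0.2123  0.    ] [ 0.737  -0.2056  0.0089]
cam in tool [ 0.081   0.0004 -0.1622] 
 [[ 0.0007 -0.9558 -0.2939]
 [ 1.      0.0006  0.0003]
 [-0.0001 -0.2939  0.9558]]
```

View pics/topc.png

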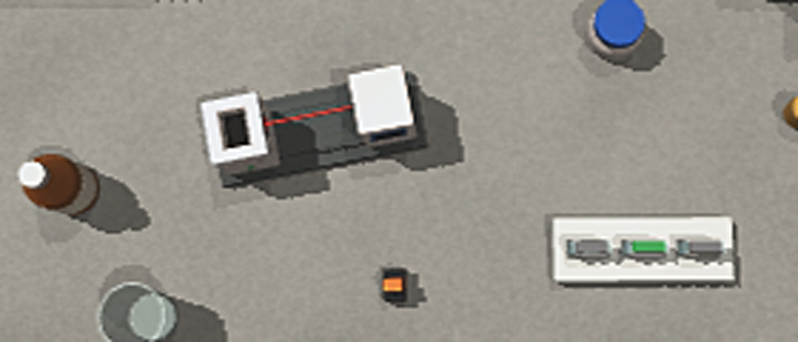

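View pics/scenec.png

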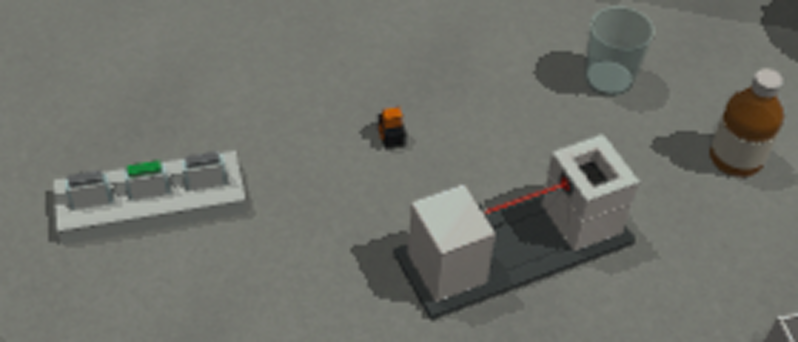

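```bash
cat >> h.py <<'E'
from scipy.optimize import fsolve
def rows(p,yaw,st,n=None,cmd=None):
    """n equal rows (dp cm, wz rad) taking measured pose to p,yaw, tool down."""
    y0=st['tool_rot'][2];p0=np.array(st['eef_pos'])
    R0=Ro.from_euler('xyz',st['tool_rot'],degrees=True).as_matrix()
    Rt=Ro.from_euler('xyz',[180,0,yaw],degrees=True).as_matrix()
    rv=Ro.from_matrix(R0.T@Rt).as_rotvec()
    d=R0.T@(np.array(p)-p0)
    if n is None:
        n=int(np.ceil(max(np.linalg.norm(d)/.040,np.linalg.norm(rv)/.12,1)))
    w=rv/n;D=Ro.from_rotvec(w).as_matrix()
    S=sum(np.linalg.matrix_power(D,k) for k in range(n))
    dp=np.linalg.solve(S,d)
    print("n",n,"dp cm",np.round(dp*100,3),"w",np.round(w,4))
    return n,dp,w
E
python3 - <<'E'
from h import *
from cell import robot
rows([.43,.05,.2],92,robot.read_state())
E
```

```text
n 14 dp cm [-4.027 -1.252  0.161] w [-0.     -0.      0.0814]
```

{"op": "send_rows", "data": {
  "plan": [
    {"dp": [-3.5,-1.1,0.14],"angular": [0,0,0.07],"fingers": 0},
    {"dp": [-3.5,-1.1,0.14],"angular": [0,0,0.07],"fingers": 0},
    {"dp": [-3.5,-1.1,0.14],"angular": [0,0,0.07],"fingers": 0},
    {"dp": [-3.5,-1.1,0.14],"angular": [0,0,0.07],"fingers": 0},
    {"dp": [-3.5,-1.1,0.14],"angular": [0,0,0.07],"fingers": 0},
    {"dp": [-3.5,-1.1,0.14],"angular": [0,0,0.07],"fingers": 0},
    {"dp": [-3.5,-1.1,0.14],"angular": [0,0,0.07],"fingers": 0},
    {"dp": [-3.5,-1.1,0.14],"angular": [0,0,0.07],"fingers": 0},
    {"dp": [-3.5,-1.1,0.14],"angular": [0,0,0.07],"fingers": 0},
    {"dp": [-3.5,-1.1,0.14],"angular": [0,0,0.07],"fingers": 0},
    {"dp": [-3.5,-1.1,0.14],"angular": [0,0,0.07],"fingers": 0},
    {"dp": [-3.5,-1.1,0.14],"angular": [0,0,0.07],"fingers": 0}
  ]
}}

```text
t: 2.35
eef_pos: [0.4411, 0.1964, 0.2059]
tool_rot: [179.9, 0.0, 108.9]
contact_force: [0.9, -0.7, 0.0]
gripper_width: 0.0871
```

```bash
python3 - <<'E'
from h import *
from cell import robot
s=robot.read_state();print(s['t'],s['eef_pos'],s['tool_rot'])
rows([.43,.05,.18],92,s)
E
```

```text
2.35 [0.44111231 0.1964415  0.2059032 ] [1.79949628e+02 7.16149692e-03 1.08935871e+02]
n 4 dp cm [-3.525 -1.073  0.647] w [ 0.0002 -0.      0.0739]
```

{"op": "send_rows", "data": {
  "plan": [
    {"dp": [-3.3,-1.0,0.6],"angular": [0,0,0.07],"fingers": 0},
    {"dp": [-3.3,-1.0,0.6],"angular": [0,0,0.07],"fingers": 0},
    {"dp": [-3.3,-1.0,0.6],"angular": [0,0,0.07],"fingers": 0},
    {"dp": [-3.3,-1.0,0.6],"angular": [0,0,0.07],"fingers": 0},
    {"dp": [0,0,0],"angular": [0,0,0],"fingers": 0},
    {"dp": [0,0,0],"angular": [0,0,0],"fingers": 0}
  ]
}}

```text
t: 2.85
eef_pos: [0.4315, 0.0595, 0.1817]
tool_rot: [-180.0, -0.0, 92.9]
contact_force: [-0.2, 0.1, 0.6]
gripper_width: 0.0869
```

```bash
python3 - <<'E'
from h import *
from cell import robot,eyes,models
s=robot.read_state();print(s['t'],s['eef_pos'],s['tool_rot'])
im=eyes.capture("wrist");cv2.imwrite("pics/w1.png",im[:,:,::-1])
m=eyes.camera_model("wrist");print(m)
import pickle;pickle.dump((s,m),open("w1.pkl","wb"))
for l in ["filter","recess","stand","beam_mid"]: print(l,models.landmark_of("wrist",l))
E
```

```text
2.85 [0.43151954 0.05953227 0.18165673] [-1.79999648e+02 -1.02388025e-02  9.28952721e+01]
{'camera_matrix': array([[299.24373976,   0.        , 281.92826995],
       [  0.        , 299.24373976, 211.45705752],
       [  0.        ,   0.        ,   1.        ]]), 'R': array([[ 9.98576439e-01,  5.33339665e-02,  7.63483660e-04],
       [ 5.07641247e-02, -9.54660238e-01,  2.93337404e-01],
       [ 1.63737148e-02, -2.92881063e-01, -9.56008674e-01]]), 't': array([-0.43483519,  0.01266595,  0.36360461])}
filter [{'at': [282.3, 204.0], 'p': 0.87}]
recess [{'at': [521.0, 28.5], 'p': 0.63}]
stand [{'at': [446.4, 133.1], 'p': 0.96}]
beam_mid [{'at': [501.7, 139.6], 'p': 0.6}]
```

View pics/w1.png

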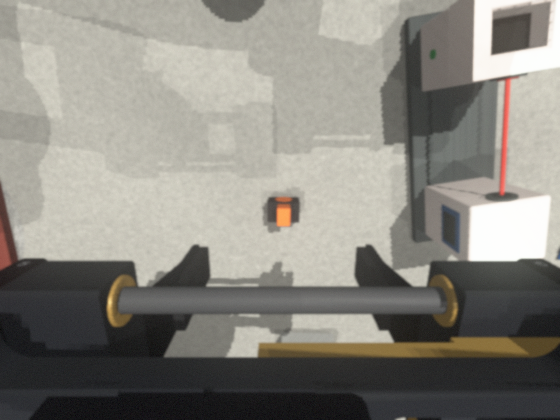

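```bash
python3 - <<'E'
from h import *
im=cv2.imread("pics/w1.png");cv2.imwrite("pics/w1c.png",cv2.resize(im[185:240,250:320],None,fx=10,fy=10,interpolation=cv2.INTER_CUBIC))
E
```

```text
(no output)
```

View pics/w1c.png

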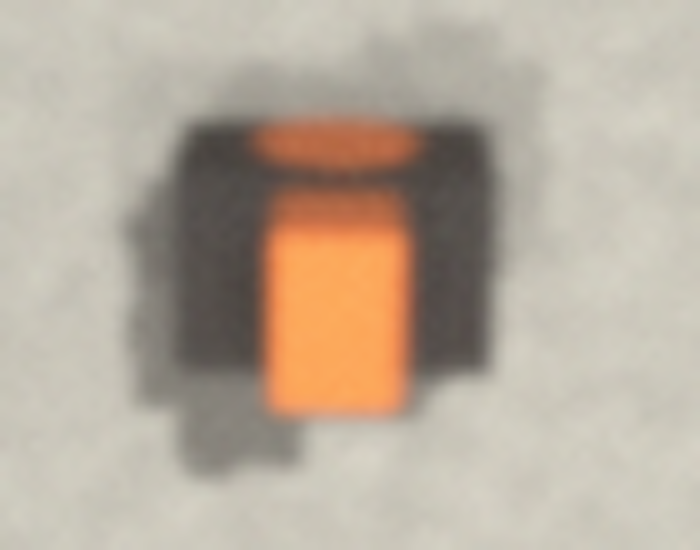

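```bash
python3 - <<'E'
from h import *
import pickle
s,m=pickle.load(open("w1.pkl","rb"))
np.set_printoptions(precision=4,suppress=True)
for p in [(276.15,207.5),(290.5,207.5),(276.4,226),(290.2,226),(283.3,216.8)]: print(onz(m,p,.042))
c=onz(m,(283.3,216.8),.042)
print("bottom body edges",onz(m,(268,196.6),.024),onz(m,(298.5,196.6),.024))
rows([c[0],c[1],.10],92.9,s)
E
```

```text
[0.4265 0.0532 0.042 ]
[0.4416 0.054  0.042 ]
[0.4277 0.0326 0.042 ]
[0.4425 0.0334 0.042 ]
[0.4346 0.0433 0.042 ]
bottom body edges [0.4169 0.06   0.024 ] [0.4504 0.0618 0.024 ]
n 3 dp cm [-0.545  0.074  2.722] w [-0.     -0.0001 -0.    ]
```

{"op": "send_rows", "data": {
  "plan": [
    {"dp": [-0.55,0.1,3.0],"angular": [0,0,0],"fingers": 0.4},
    {"dp": [-0.55,0.1,3.0],"angular": [0,0,0],"fingers": 0.4},
    {"dp": [-0.53,0.1,3.0],"angular": [0,0,0],"fingers": 0.4},
    {"dp": [0,0,0],"angular": [0,0,0],"fingers": 0.4},
    {"dp": [0,0,0],"angular": [0,0,0],"fingers": 0.4}
  ]
}}

```text
t: 3.52
eef_pos: [0.4341, 0.0457, 0.0907]
tool_rot: [-179.8, -0.0, 93.2]
contact_force: [0.5, -0.2, 0.8]
gripper_width: 0.0614
```

```bash
python3 - <<'E'
from h import *
from cell import robot,eyes,models
s=robot.read_state();print(s['t'],s['eef_pos'],s['tool_rot'])
im=eyes.capture("wrist");cv2.imwrite("pics/w2.png",im[:,:,::-1])
m=eyes.camera_model("wrist")
import pickle;pickle.dump((s,m),open("w2.pkl","wb"))
cv2.imwrite("pics/w2c.png",cv2.resize(im[180:300,200:360,::-1],None,fx=5,fy=5,interpolation=cv2.INTER_CUBIC))
E
```

```text
3.5167 [0.43410492 0.04571183 0.09070764] [-1.79754190e+02 -4.40570545e-02  9.31644735e+01]
```

View pics/w2c.png

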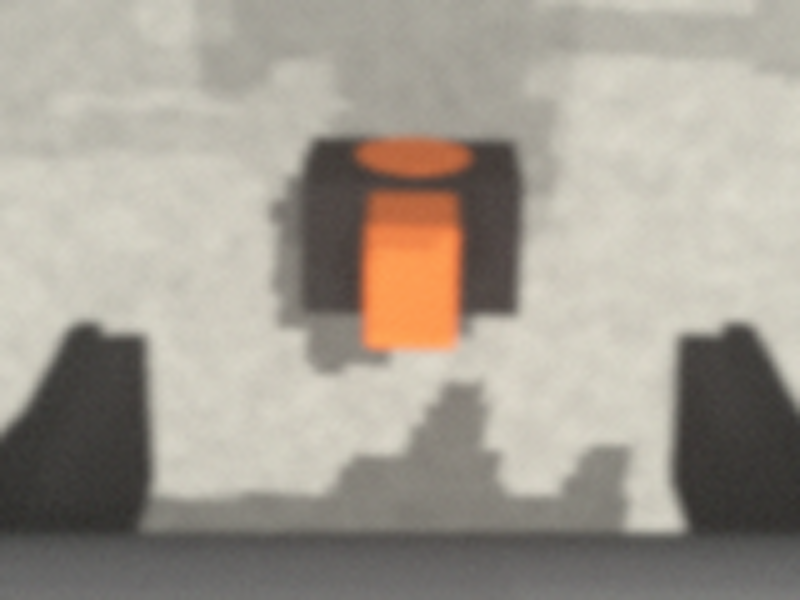

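```bash
python3 - <<'E'
from h import *
import pickle
s,m=pickle.load(open("w2.pkl","rb"))
np.set_printoptions(precision=4,suppress=True)
f=lambda x,y:(200+(x+.5)/5-.5,180+(y+.5)/5-.5)
for p in [(363,222),(462,222),(362,348),(459,348),(411.5,285)]: print(onz(m,f(*p),.042))
c=onz(m,f(411.5,285),.042)
rows([c[0],c[1],.0265],93.2,s)
E
```

```text
[0.4283 0.0513 0.042 ]
[0.4432 0.0521 0.042 ]
[0.4291 0.0306 0.042 ]
[0.4441 0.0315 0.042 ]
[0.4362 0.0415 0.042 ]
n 2 dp cm [-0.217  0.101  3.21 ] w [-0.0021 -0.0004 -0.0003]
```

{"op": "send_rows", "data": {
  "plan": [
    {"dp": [-0.14,0.06,2.1],"angular": [0,0,0],"fingers": 0.4},
    {"dp": [-0.14,0.06,2.1],"angular": [0,0,0],"fingers": 0.4},
    {"dp": [-0.14,0.06,2.1],"angular": [0,0,0],"fingers": 0.4},
    {"dp": [0,0,0],"angular": [0,0,0],"fingers": 0.4},
    {"dp": [0,0,0],"angular": [0,0,0],"fingers": 0.4}
  ]
}}

```text
t: 3.98
eef_pos: [0.4383, 0.0411, 0.03]
tool_rot: [180.0, -0.0, 93.1]
contact_force: [0.5, 0.4, 0.2]
gripper_width: 0.0522
```

```bash
python3 - <<'E'
from h import *
from cell import robot,eyes,models
s=robot.read_state();print(s['t'],s['eef_pos'],s['tool_rot'])
im=eyes.capture("wrist")
cv2.imwrite("pics/w3c.png",cv2.resize(im[180:300,200:360,::-1],None,fx=5,fy=5,interpolation=cv2.INTER_CUBIC))
E
```

```text
3.9833 [0.43827487 0.04112042 0.03000948] [ 1.79974110e+02 -2.41326393e-03  9.31321223e+01]
```

View pics/w3c.png

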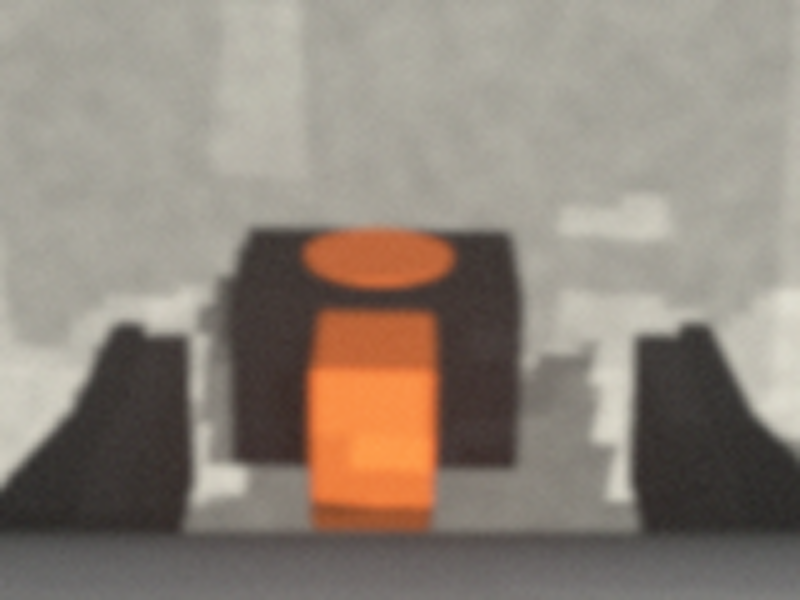

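{"op": "send_rows", "data": {
  "plan": [
    {"dp": [0,-0.2,0.15],"angular": [0,0,0],"fingers": 0.4},
    {"dp": [0,-0.2,0.15],"angular": [0,0,0],"fingers": 0.4},
    {"dp": [0,0,0],"angular": [0,0,0],"fingers": 0.4},
    {"dp": [0,0,0],"angular": [0,0,0],"fingers": 0.4},
    {"dp": [0,0,0],"angular": [0,0,0],"fingers": 0.4}
  ]
}}

```text
t: 4.45
eef_pos: [0.4339, 0.0405, 0.0262]
tool_rot: [180.0, 0.0, 93.1]
contact_force: [0.1, 0.1, 0.3]
gripper_width: 0.0525
```

```bash
python3 - <<'E'
from h import *
from cell import robot,eyes,models
s=robot.read_state();print(s['t'],s['eef_pos'],s['tool_rot'],s['joint_vel'])
im=eyes.capture("wrist")
s=robot.read_state();print(s['t'],s['eef_pos'],s['tool_rot'],s['joint_vel'])
cv2.imwrite("pics/w4c.png",cv2.resize(im[180:300,200:360,::-1],None,fx=5,fy=5,interpolation=cv2.INTER_CUBIC))
E
```

```text
4.45 [0.43388902 0.04047288 0.0262068 ] [1.79952174e+02 7.16374301e-03 9.30951775e+01] [-0.0443333   0.35656817 -0.0550905  -0.0757367  -0.09170225 -0.01463663]
4.5 [0.43384582 0.04046546 0.02610232] [1.79964312e+02 5.05970218e-03 9.30902420e+01] [-0.03974855  0.21943399  0.04117999 -0.00820009 -0.16046107 -0.02664012]
```

View pics/w4c.png

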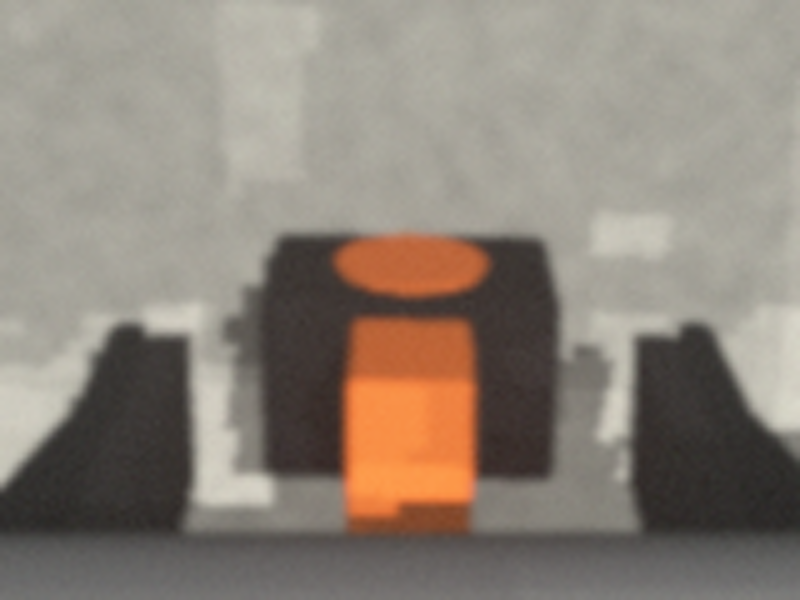

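{"op": "send_rows", "data": {
  "plan": [
    {"dp": [0,0,0],"angular": [0,0,0],"fingers": 1},
    {"dp": [0,0,0],"angular": [0,0,0],"fingers": 1},
    {"dp": [0,0,0],"angular": [0,0,0],"fingers": 1},
    {"dp": [0,0,0],"angular": [0,0,0],"fingers": 1},
    {"dp": [0,0,0],"angular": [0,0,0],"fingers": 1},
    {"dp": [0,0,0],"angular": [0,0,0],"fingers": 1},
    {"dp": [0,0,0],"angular": [0,0,0],"fingers": 1},
    {"dp": [0,0,0],"angular": [0,0,0],"fingers": 1}
  ],
  "squeeze": 40
}}

```text
t: 5.17
eef_pos: [0.4336, 0.0405, 0.0257]
tool_rot: [-180.0, -0.0, 93.1]
contact_force: [-0.8, -0.3, -0.2]
gripper_width: 0.0135
```

```bash
python3 - <<'E'
from h import *
from cell import robot
import pickle
s,m=pickle.load(open("w1.pkl","rb"))
np.set_printoptions(precision=4,suppress=True)
a=onz(m,(507.5,80),.088);b=onz(m,(502,194),.088);print(a,b,np.degrees(np.arctan2(-(a-b)[0],(a-b)[1])))
r=onz(m,(513,33),.1);print(r)
s=robot.read_state()
s=dict(s); 
rows([.4336,.0405,.2],93.1,s)
s['eef_pos']=np.array([.4336,.0405,.2])
y=np.radians(12);rt=np.array([.595,.206,0])
v=rt-.045*np.array([-np.sin(y),np.cos(y),0]);print(v)
rows([v[0],v[1],.2],102,s)
E
```

```text
[0.6041 0.1812 0.088 ] [0.6246 0.0896 0.088 ] 12.642451376123049
[0.5912 0.2104 0.1   ]
n 5 dp cm [ 0.     0.    -3.486] w [-0. -0. -0.]
[0.6044 0.162  0.    ]
n 6 dp cm [ 1.675  3.069 -0.   ] w [-0.     -0.     -0.0259]
```

{"op": "send_rows", "data": {
  "plan": [
    {"dp": [0,0,-3.5],"angular": [0,0,0],"fingers": 1},
    {"dp": [0,0,-3.5],"angular": [0,0,0],"fingers": 1},
    {"dp": [0,0,-3.5],"angular": [0,0,0],"fingers": 1},
    {"dp": [0,0,-3.5],"angular": [0,0,0],"fingers": 1},
    {"dp": [0,0,-3.5],"angular": [0,0,0],"fingers": 1},
    {"dp": [2.0,3.6,0],"angular": [0,0,-0.033],"fingers": 1},
    {"dp": [2.0,3.6,0],"angular": [0,0,-0.033],"fingers": 1},
    {"dp": [2.0,3.6,0],"angular": [0,0,-0.033],"fingers": 1},
    {"dp": [2.0,3.6,0],"angular": [0,0,-0.033],"fingers": 1},
    {"dp": [2.0,3.6,0],"angular": [0,0,-0.033],"fingers": 1},
    {"dp": [0,0,0],"angular": [0,0,0],"fingers": 1},
    {"dp": [0,0,0],"angular": [0,0,0],"fingers": 1}
  ]
}}

```text
t: 6.17
eef_pos: [0.6002, 0.1623, 0.1983]
tool_rot: [-179.8, -0.0, 102.7]
contact_force: [-0.8, -1.4, -0.3]
gripper_width: 0.0138
```

{"op": "send_rows", "data": {
  "plan": [
    {"dp": [0,0,0],"angular": [0,0,0],"fingers": 1},
    {"dp": [0,0,0],"angular": [0,0,0],"fingers": 1}
  ]
}}

```text
t: 6.33
eef_pos: [0.5994, 0.1605, 0.2009]
tool_rot: [-180.0, 0.0, 102.5]
contact_force: [0.8, -0.2, -1.1]
gripper_width: 0.0134
```

```bash
cat > snap.py <<'E'
from h import *
from cell import robot,eyes,models
import pickle,sys
def snap(n,box=None,f=5):
    s=robot.read_state();np.set_printoptions(precision=4,suppress=True)
    print(s['t'],s['eef_pos'],s['tool_rot'],'F',s['contact_force'],'w',s['gripper_width'])
    m=eyes.camera_model("wrist");im=eyes.capture("wrist")[:,:,::-1]
    cv2.imwrite(f"pics/{n}.png",im);pickle.dump((s,m),open(n+".pkl","wb"))
    if box:
        x0,x1,y0,y1=box;cv2.imwrite(f"pics/{n}c.png",cv2.resize(im[y0:y1,x0:x1],None,fx=f,fy=f,interpolation=cv2.INTER_CUBIC))
    return s,m
E
python3 - <<'E'
from snap import *
snap("w5")
for l in ["recess","beam_mid","filter"]: print(l,models.landmark_of("wrist",l))
E
```

```text
6.3333 [0.5994 0.1605 0.2009] [-179.9761    0.0141  102.5087] F [ 0.7605 -0.2244 -1.1067] w 0.013447753920729562
recess [{'at': [285.4, 212.1], 'p': 0.42}]
beam_mid [{'at': [288.3, 236.9], 'p': 0.79}]
filter [{'at': [281.2, 240.8], 'p': 0.89}]
```

View pics/w5.png

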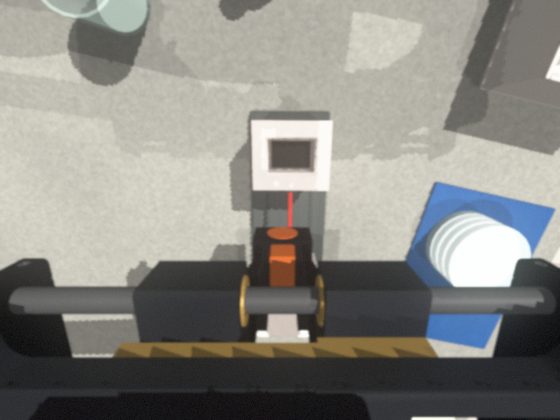

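```bash
python3 - <<'E'
from h import *
im=cv2.imread("pics/w5.png");cv2.imwrite("pics/w5c.png",cv2.resize(im[110:210,235:350],None,fx=6,fy=6,interpolation=cv2.INTER_CUBIC))
cv2.imwrite("pics/w5d.png",cv2.resize(im[190:300,235:350],None,fx=5,fy=5,interpolation=cv2.INTER_CUBIC))
E
```

```text
(no output)
```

View pics/w5c.png

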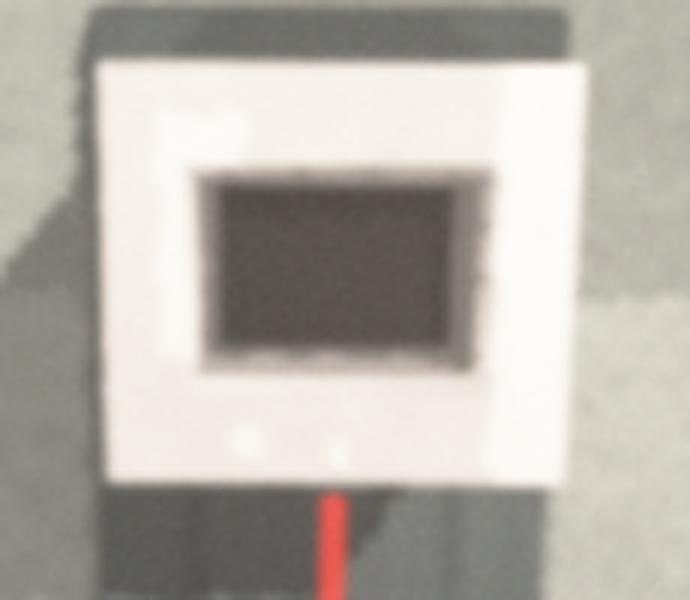

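View pics/w5d.png

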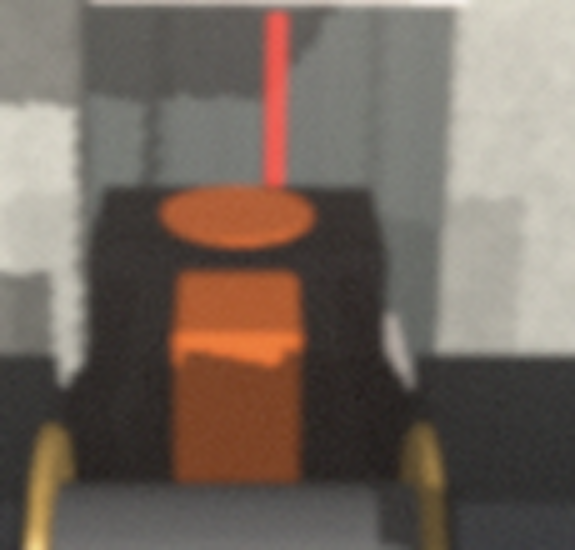

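```bash
cat >> h.py <<'E'
from scipy.optimize import least_squares
def fitrect(m,px,z,lx,ly):
    """fit centre,yaw (x size lx along stand x)"""
    pts=np.array([onz(m,p,z)[:2] for p in px])
    c=pts.mean(0)
    return pts,c
def fitpose(m,px,loc,x0):
    """px Nx2, loc Nx3 in object frame (world z heights), fit x,y,yaw(deg)"""
    loc=np.array(loc,float)
    def P(v):
        R=Ro.from_euler('z',v[2],degrees=True).as_matrix();return loc@R.T+[v[0],v[1],0]
    f=lambda v:(proj(m,P(v))-px).ravel()
    r=least_squares(f,x0,x_scale=[.01,.01,1]);print("fit",np.round(r.x,4),"res px",np.round(r.fun.reshape(-1,2),2).tolist());return r.x
E
python3 - <<'E'
from h import *
import pickle
s,m=pickle.load(open("w5.pkl","rb"))
np.set_printoptions(precision=4,suppress=True)
f=lambda x,y:(235+(x+.5)/6-.5,110+(y+.5)/6-.5)
# image right=tool y=+x world ; up=+y
px=[f(96,62),f(588,64),f(106,484),f(568,487)]
loc=[(-.034,.03,.1),(.034,.03,.1),(-.034,-.03,.1),(.034,-.03,.1)]
fitpose(m,px,loc,[.59,.2,12])
px2=[f(194,170),f(494,172),f(202,374),f(472,374)]
h=.0225;k=.0165
fitpose(m,px2,[(-h,k,.1),(h,k,.1),(-h,-k,.1),(h,-k,.1)],[.59,.2,12])
g=lambda x,y:(235+(x+.5)/5-.5,190+(y+.5)/5-.5)
z=s['eef_pos'][2]
for q in (240,): 
  for dz in (.026,):print(onz(m,g(q,187),z-dz))
a=onz(m,g(108,187),z-.026);b=onz(m,g(372,187),z-.026);print(a,b,np.linalg.norm(a-b),np.degrees(np.arctan2((b-a)[1],(b-a)[0])))
R=Ro.from_euler('xyz',s['tool_rot'],degrees=True).as_matrix();print("edge in tool",R.T@((a+b)/2-s['eef_pos']))
E
```

```text
fit [ 0.5965  0.2116 12.3129] res px [[0.6, 0.31], [-0.53, 0.32], [0.68, -0.31], [-0.76, -0.51]]
fit [ 0.5964  0.2125 11.9143] res px [[-1.56, -2.26], [1.17, -2.0], [-2.69, 2.13], [3.1, 2.68]]
[0.5973 0.1729 0.1749]
[0.5801 0.1691 0.1749] [0.6145 0.1768 0.1749] 0.035300320001755266 12.553288896103748
edge in tool [0.0126 0.0007 0.026 ]
```

{"op": "send_rows", "data": {
  "plan": [
    {"dp": [2.5,0.37,1.0],"angular": [0,0,0.002],"fingers": 1},
    {"dp": [2.5,0.37,1.0],"angular": [0,0,0.002],"fingers": 1},
    {"dp": [0,0,2.0],"angular": [0,0,0],"fingers": 1},
    {"dp": [0,0,2.0],"angular": [0,0,0],"fingers": 1},
    {"dp": [0,0,0],"angular": [0,0,0],"fingers": 1},
    {"dp": [0,0,0],"angular": [0,0,0],"fingers": 1},
    {"dp": [0,0,0],"angular": [0,0,0],"fingers": 1},
    {"dp": [0,0,0],"angular": [0,0,0],"fingers": 1}
  ]
}}

```text
t: 7.2
eef_pos: [0.5978, 0.2115, 0.1429]
tool_rot: [179.8, -0.0, 102.3]
contact_force: [0.0, 0.4, -0.8]
gripper_width: 0.0138
```

```bash
python3 - <<'E'
from snap import *
snap("w6",(200,360,160,280),5)
E
```

```text
7.2 [0.5978 0.2115 0.1429] [179.8168  -0.0015 102.2794] F [ 0.0352  0.3947 -0.7557] w 0.01375087382175673
```

View pics/w6c.png

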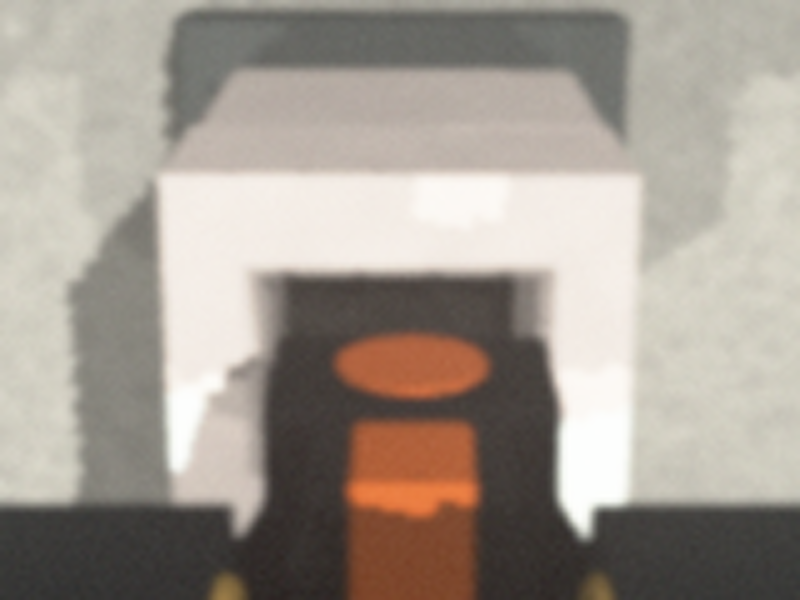

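```bash
python3 - <<'E'
from h import *
import pickle
s,m=pickle.load(open("w6.pkl","rb"))
np.set_printoptions(precision=4,suppress=True)
g=lambda x,y:(200+(x+.5)/5-.5,160+(y+.5)/5-.5)
R=Ro.from_euler('xyz',s['tool_rot'],degrees=True).as_matrix();p0=s['eef_pos']
T=lambda X:R.T@(X-p0)
L=T(onz(m,g(157,175),.1));Rr=T(onz(m,g(643,175),.1));print(L,Rr,"housing far edge; centre x=",(L[0]+Rr[0])/2-.03)
print("mouth far edge",T(onz(m,g(401,272),.1)),"-> centre", T(onz(m,g(401,272),.1))[0]-.0165)
a=T(onz(m,g(275,338),p0[2]-.026));b=T(onz(m,g(547,338),p0[2]-.026));print("cassette bottom front",a,b,(a+b)/2)
E
```

```text
[ 0.0307 -0.0357  0.0428] [0.0307 0.0329 0.043 ] housing far edge; centre x= 0.0006564269773592299
mouth far edge [ 0.0163 -0.0013  0.0429] -> centre -0.00018587251452864897
cassette bottom front [ 0.0124 -0.018   0.0259] [0.0124 0.0183 0.0261] [0.0124 0.0002 0.026 ]
```

{"op": "send_rows", "data": {
  "plan": [
    {"dp": [0,-0.15,0.2],"angular": [0,0,0],"fingers": 1},
    {"dp": [0,0,0.3],"angular": [0,0,0],"fingers": 1},
    {"dp": [0,0,0.3],"angular": [0,0,0],"fingers": 1},
    {"dp": [0,0,0.2],"angular": [0,0,0],"fingers": 1},
    {"dp": [0,0,0.1],"angular": [0,0,0],"fingers": 1},
    {"dp": [0,0,0],"angular": [0,0,0],"fingers": 1},
    {"dp": [0,0,0],"angular": [0,0,0],"fingers": 1},
    {"dp": [0,0,0],"angular": [0,0,0],"fingers": 1}
  ]
}}

```text
t: 7.92
eef_pos: [0.5952, 0.2113, 0.1298]
tool_rot: [180.0, -0.0, 102.3]
contact_force: [0.5, -0.2, -0.6]
gripper_width: 0.0135
```

```bash
python3 - <<'E'
from snap import *
snap("w7",(200,360,160,280),5)
E
```

```text
7.9167 [0.5952 0.2113 0.1298] [179.9951  -0.001  102.3211] F [ 0.5304 -0.1924 -0.6014] w 0.013469025882140702
```

View pics/w7c.png

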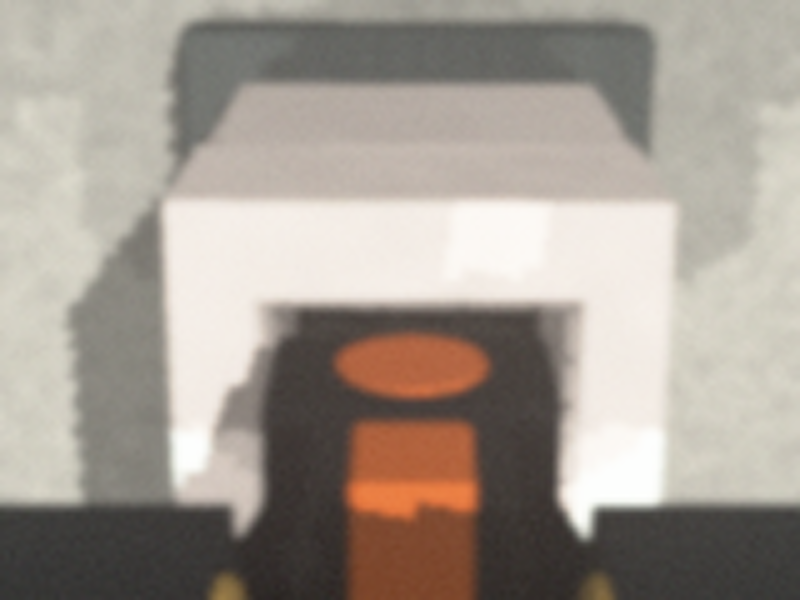

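{"op": "send_rows", "data": {
  "plan": [
    {"dp": [0,0.12,0.2],"angular": [0,0,0],"fingers": 1},
    {"dp": [0,0,0.3],"angular": [0,0,0],"fingers": 1},
    {"dp": [0,0,0],"angular": [0,0,0],"fingers": 1},
    {"dp": [0,0,0],"angular": [0,0,0],"fingers": 1},
    {"dp": [0,0,0],"angular": [0,0,0],"fingers": 1},
    {"dp": [0,0,0],"angular": [0,0,0],"fingers": 1}
  ]
}}

```text
t: 8.47
eef_pos: [0.5963, 0.2115, 0.1248]
tool_rot: [-180.0, 0.0, 102.3]
contact_force: [-0.1, 0.6, 0.6]
gripper_width: 0.0136
```

```bash
python3 - <<'E'
from snap import *
s,m=snap("w8",(200,360,160,280),5)
R=Ro.from_euler('xyz',s['tool_rot'],degrees=True).as_matrix();p0=s['eef_pos']
c=-np.array(m['R']).T@m['t'];print("cam in tool",R.T@(c-p0))
E
```

```text
8.4667 [0.5963 0.2115 0.1248] [-179.9996    0.0013  102.3176] F [-0.1122  0.6405  0.5927] w 0.013596822590175212
cam in tool [ 0.0813  0.0002 -0.1622]
```

View pics/w8c.png

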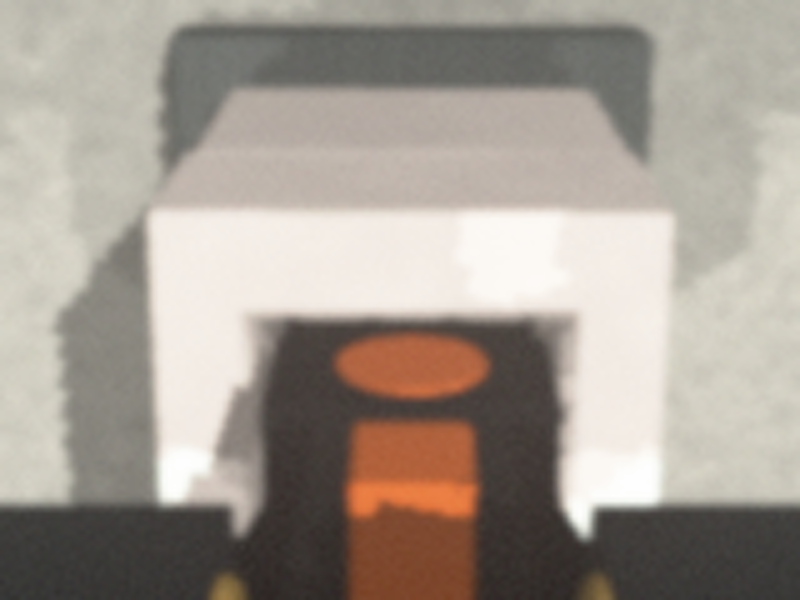

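```bash
python3 - <<'E'
from h import *
import pickle
s,m=pickle.load(open("w8.pkl","rb"))
np.set_printoptions(precision=4,suppress=True)
g=lambda x,y:(200+(x+.5)/5-.5,160+(y+.5)/5-.5)
R=Ro.from_euler('xyz',s['tool_rot'],degrees=True).as_matrix();p0=s['eef_pos']
T=lambda X:R.T@(X-p0)
for y,d in ((211,.03),(318,.0165)):print(T(onz(m,g(410,y),.1))[0]-d)
# predicted row of cassette front bottom edge vs mouth far edge
print(T(onz(m,g(410,338),p0[2]-.026)))
E
```

```text
0.0003770867191103845
-0.0007892095795240077
[0.0124 0.     0.026 ]
```

{"op": "send_rows", "data": {
  "plan": [
    {"dp": [0,0,0.3],"angular": [0,0,0],"fingers": 1},
    {"dp": [0,0,0.3],"angular": [0,0,0],"fingers": 1},
    {"dp": [0,0,0.3],"angular": [0,0,0],"fingers": 1},
    {"dp": [0,0,0.2],"angular": [0,0,0],"fingers": 1},
    {"dp": [0,0,0.1],"angular": [0,0,0],"fingers": 1},
    {"dp": [0,0,0],"angular": [0,0,0],"fingers": 1}
  ]
}}

```text
t: 9.02
eef_pos: [0.596, 0.2114, 0.1122]
tool_rot: [-179.9, 0.0, 102.3]
contact_force: [-0.6, 0.8, 0.1]
gripper_width: 0.0135
```

{"op": "send_rows", "data": {
  "plan": [
    {"dp": [0,0,0.1],"angular": [0,0,0],"fingers": 1},
    {"dp": [0,0,0.1],"angular": [0,0,0],"fingers": 1},
    {"dp": [0,0,0.1],"angular": [0,0,0],"fingers": 1},
    {"dp": [0,0,0],"angular": [0,0,0],"fingers": 1}
  ]
}}

```text
t: 9.35
eef_pos: [0.5962, 0.2115, 0.1095]
tool_rot: [-180.0, 0.0, 102.3]
contact_force: [0.6, -0.4, -0.9]
gripper_width: 0.0138
```

{"op": "send_rows", "data": {
  "plan": [
    {"dp": [0,0,0.1],"angular": [0,0,0],"fingers": 1},
    {"dp": [0,0,0.1],"angular": [0,0,0],"fingers": 1},
    {"dp": [0,0,0.1],"angular": [0,0,0],"fingers": 1},
    {"dp": [0,0,0],"angular": [0,0,0],"fingers": 1}
  ]
}}

```text
t: 9.68
eef_pos: [0.5963, 0.2116, 0.1075]
tool_rot: [180.0, 0.0, 102.3]
contact_force: [-1.4, -0.9, 4.6]
gripper_width: 0.0134
```

{"op": "send_rows", "data": {
  "plan": [
    {"dp": [0,0,0.1],"angular": [0,0,0],"fingers": 1},
    {"dp": [0,0,0.1],"angular": [0,0,0],"fingers": 1},
    {"dp": [0,0,0],"angular": [0,0,0],"fingers": 1},
    {"dp": [0,0,0],"angular": [0,0,0],"fingers": 1}
  ]
}}

```text
t: 10.02
eef_pos: [0.5963, 0.2116, 0.1053]
tool_rot: [180.0, 0.0, 102.3]
contact_force: [-2.0, -0.9, 4.9]
gripper_width: 0.0135
```

{"op": "send_rows", "data": {
  "plan": [
    {"dp": [0,0,0.1],"angular": [0,0,0],"fingers": 1},
    {"dp": [0,0,0.1],"angular": [0,0,0],"fingers": 1},
    {"dp": [0,0,0],"angular": [0,0,0],"fingers": 1},
    {"dp": [0,0,0],"angular": [0,0,0],"fingers": 1}
  ]
}}

```text
t: 10.35
eef_pos: [0.5964, 0.2115, 0.1031]
tool_rot: [180.0, 0.0, 102.3]
contact_force: [-1.8, -0.8, 5.3]
gripper_width: 0.0135
```

{"op": "send_rows", "data": {
  "plan": [
    {"dp": [0,0,0.1],"angular": [0,0,0],"fingers": 1},
    {"dp": [0,0,0.1],"angular": [0,0,0],"fingers": 1},
    {"dp": [0,0,0],"angular": [0,0,0],"fingers": 1},
    {"dp": [0,0,0],"angular": [0,0,0],"fingers": 1}
  ]
}}

```text
t: 10.68
eef_pos: [0.5964, 0.2116, 0.1016]
tool_rot: [180.0, 0.0, 102.3]
contact_force: [-3.7, -1.3, 8.6]
gripper_width: 0.0139
```

{"op": "send_rows", "data": {
  "plan": [
    {"dp": [0,0,0.1],"angular": [0,0,0],"fingers": 1},
    {"dp": [0,0,0.1],"angular": [0,0,0],"fingers": 1},
    {"dp": [0,0,0],"angular": [0,0,0],"fingers": 1},
    {"dp": [0,0,0],"angular": [0,0,0],"fingers": 1}
  ]
}}

```text
t: 11.02
eef_pos: [0.5965, 0.2116, 0.1016]
tool_rot: [180.0, 0.0, 102.3]
contact_force: [-9.0, -2.8, 18.5]
gripper_width: 0.0138
```

```bash
python3 - <<'E'
from snap import *
snap("w9",(200,360,160,280),5)
E
```

```text
11.0167 [0.5965 0.2116 0.1016] [179.9672   0.0119 102.331 ] F [-9.0404 -2.8028 18.4853] w 0.013764368079930488
```

View pics/w9c.png

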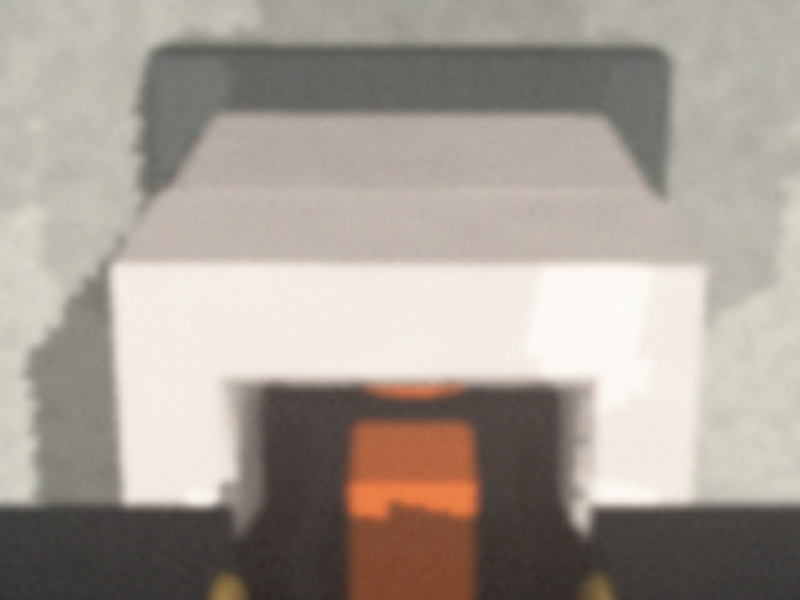

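{"op": "send_rows", "data": {
  "plan": [
    {"dp": [0,0,-0.15],"angular": [0,0,0],"fingers": 1},
    {"dp": [0,0,-0.1],"angular": [0,0,0],"fingers": 1},
    {"dp": [0,0,0],"angular": [0,0,0],"fingers": 1}
  ]
}}

```text
t: 11.32
eef_pos: [0.5965, 0.2116, 0.1017]
tool_rot: [180.0, -0.0, 102.3]
contact_force: [-2.7, -0.8, 6.4]
gripper_width: 0.0138
```

Now release and lift.

{"op": "send_rows", "data": {
  "plan": [
    {"dp": [0,0,-0.05],"angular": [0,0,0],"fingers": 0.55},
    {"dp": [0,0,0],"angular": [0,0,0],"fingers": 0.55},
    {"dp": [0,0,0],"angular": [0,0,0],"fingers": 0.55},
    {"dp": [0,0,-0.1],"angular": [0,0,0],"fingers": 0.55},
    {"dp": [0,0,-0.5],"angular": [0,0,0],"fingers": 0.55},
    {"dp": [0,0,-2],"angular": [0,0,0],"fingers": 0.55},
    {"dp": [0,0,-3],"angular": [0,0,0],"fingers": 0.55},
    {"dp": [0,0,-3],"angular": [0,0,0],"fingers": 0.55},
    {"dp": [0,0,0],"angular": [0,0,0],"fingers": 0.55},
    {"dp": [0,0,0],"angular": [0,0,0],"fingers": 0.55}
  ]
}}

```text
t: 12.15
eef_pos: [0.5982, 0.212, 0.1911]
tool_rot: [179.7, 0.0, 102.3]
contact_force: [-1.0, -0.5, -0.4]
gripper_width: 0.0392
```

```bash
python3 - <<'E'
from snap import *
snap("w10",(200,360,140,260),5)
E
```

```text
12.15 [0.5982 0.212  0.1911] [179.6607   0.0002 102.3203] F [-1.0045 -0.5272 -0.4102] w 0.039184302891010256
```

View pics/w10.png

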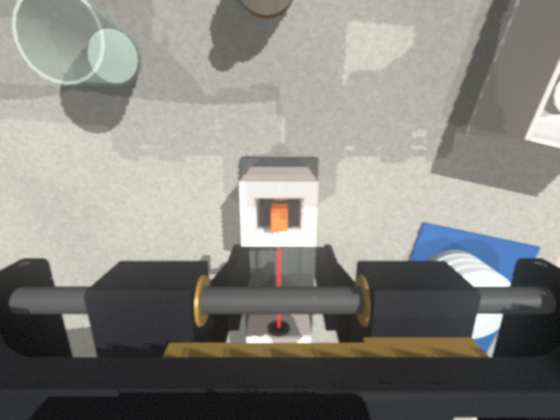

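View pics/w10c.png

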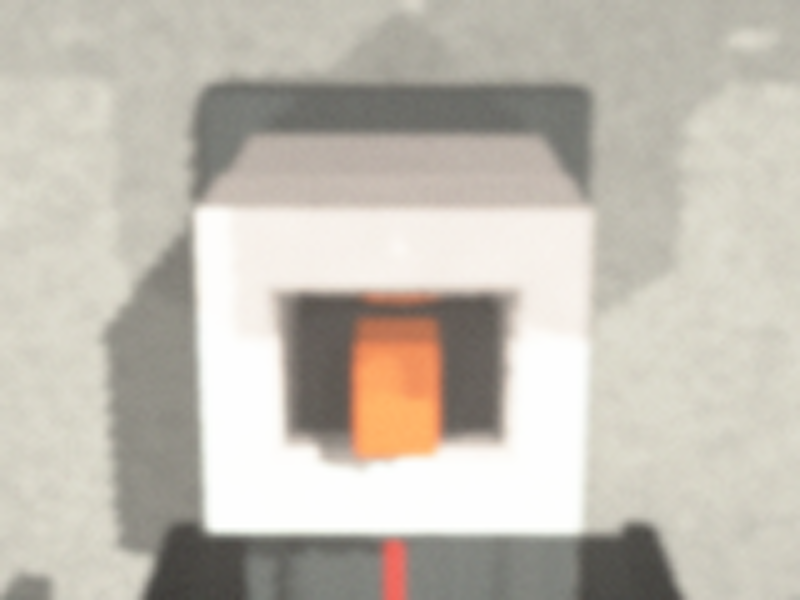

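```bash
python3 - <<'E'
from h import *
from cell import robot
t=__import__('cell').eyes.camera_model("top")
f=lambda x,y:(120+(x+.5)/2.85-.5,150+(y+.5)/2.85-.5)
for z,c in ((.025,[(553,217),(733,218),(553,280),(735,282)]),): 
  P=[onz(t,f(*q),z) for q in c];print(np.round(P,4),np.mean(P,0))
rows([.482,-.235,.19],91,robot.read_state(),12)
E
```

```text
[[ 0.511  -0.1366  0.025 ]
 [ 0.5122 -0.3389  0.025 ]
 [ 0.4404 -0.1365  0.025 ]
 [ 0.4405 -0.3394  0.025 ]] [ 0.4760114  -0.23783964  0.025     ]
n 12 dp cm [-3.58  -1.414 -0.011] w [ 0.0002 -0.      0.0165]
```

{"op": "send_rows", "data": {
  "plan": [
    {"dp": [-3.6,-1.42,0],"angular": [0,0,0.0175],"fingers": 0.5},
    {"dp": [-3.6,-1.42,0],"angular": [0,0,0.0175],"fingers": 0.5},
    {"dp": [-3.6,-1.42,0],"angular": [0,0,0.0175],"fingers": 0.5},
    {"dp": [-3.6,-1.42,0],"angular": [0,0,0.0175],"fingers": 0.5},
    {"dp": [-3.6,-1.42,0],"angular": [0,0,0.0175],"fingers": 0.5},
    {"dp": [-3.6,-1.42,0],"angular": [0,0,0.0175],"fingers": 0.5},
    {"dp": [-3.6,-1.42,0],"angular": [0,0,0.0175],"fingers": 0.5},
    {"dp": [-3.6,-1.42,0],"angular": [0,0,0.0175],"fingers": 0.5},
    {"dp": [-3.6,-1.42,0],"angular": [0,0,0.0175],"fingers": 0.5},
    {"dp": [-3.6,-1.42,0],"angular": [0,0,0.0175],"fingers": 0.5},
    {"dp": [-3.6,-1.42,0],"angular": [0,0,0.0175],"fingers": 0.5},
    {"dp": [-3.6,-1.42,0],"angular": [0,0,0.0175],"fingers": 0.5}
  ]
}}

```text
t: 13.2
eef_pos: [0.4767, -0.2378, 0.186]
tool_rot: [-179.9, -0.1, 90.2]
contact_force: [1.2, -0.4, 0.2]
gripper_width: 0.0436
```

{"op": "send_rows", "data": {
  "plan": [
    {"dp": [0,0,1.5],"angular": [0,0,0],"fingers": 0.5},
    {"dp": [0,0,1.5],"angular": [0,0,0],"fingers": 0.5},
    {"dp": [0,0,0],"angular": [0,0,0],"fingers": 0.5},
    {"dp": [0,0,0],"angular": [0,0,0],"fingers": 0.5},
    {"dp": [0,0,0],"angular": [0,0,0],"fingers": 0.5},
    {"dp": [0,0,0],"angular": [0,0,0],"fingers": 0.5}
  ]
}}

```text
t: 13.7
eef_pos: [0.479, -0.2365, 0.1583]
tool_rot: [180.0, 0.0, 90.3]
contact_force: [-0.2, 0.1, 0.3]
gripper_width: 0.0435
```

```bash
python3 - <<'E'
from snap import *
snap("w11",(200,360,140,260),5)
for l in ["cell","cell_center","rack","spare_a"]: print(l,models.landmark_of("wrist",l))
E
```

```text
13.7 [ 0.479  -0.2365  0.1583] [179.9675   0.0247  90.3441] F [-0.1516  0.1098  0.2881] w 0.04345314935895492
cell [{'at': [278.7, 198.3], 'p': 0.76}]
cell_center [{'at': [280.7, 205.5], 'p': 0.74}]
rack [{'at': [280.8, 198.3], 'p': 0.69}, {'at': [276.2, 135.8], 'p': 0.16}]
spare_a [{'at': [280.4, 138.8], 'p': 0.87}]
```

View pics/w11.png

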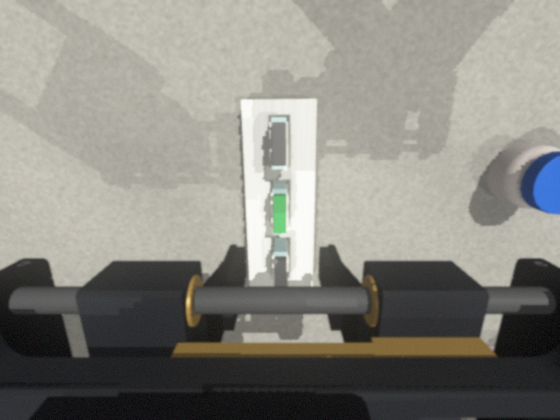

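View pics/w11c.png

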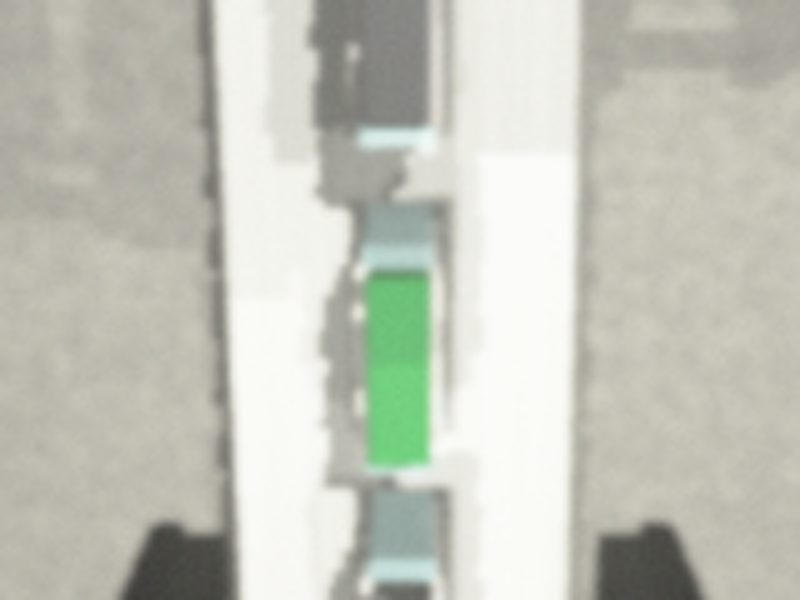

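```bash
python3 - <<'E'
from h import *
import pickle
s,m=pickle.load(open("w11.pkl","rb"))
np.set_printoptions(precision=4,suppress=True)
g=lambda x,y:(200+(x+.5)/5-.5,140+(y+.5)/5-.5)
R=Ro.from_euler('xyz',s['tool_rot'],degrees=True).as_matrix();p0=s['eef_pos']
T=lambda X:R.T@(X-p0)
A=np.array([T(onz(m,g(*q),.064)) for q in [(366,280),(430,280),(367,466),(430,466)]]);print(A,A.mean(0))
# window top front edge z=.056
print(T(onz(m,g(397,268),.064)),T(onz(m,g(397,245),.056)))
c=onz(m,g(398,373),.064);print(c)
# rack edges z=.025 : image left/right edges rows
print(onz(m,g(218,150),.025),onz(m,g(232,400),.025),onz(m,g(582,150),.025),onz(m,g(576,400),.025))
E
```

```text
[[ 0.0171 -0.0079  0.0943]
 [ 0.0171  0.0034  0.0943]
 [-0.018  -0.008   0.0943]
 [-0.018   0.0036  0.0943]] [-0.0004 -0.0022  0.0943]
[ 0.0193 -0.0024  0.0943] [ 0.0216 -0.0025  0.1023]
[ 0.4768 -0.2366  0.064 ]
[ 0.4407 -0.2029  0.025 ] [ 0.442  -0.2552  0.025 ] [ 0.5128 -0.2025  0.025 ] [ 0.5136 -0.2547  0.025 ]
```

{"op": "send_rows", "data": {
  "plan": [
    {"dp": [0,-0.11,2.5],"angular": [0,0,-0.008],"fingers": 0.5},
    {"dp": [0,-0.11,2.5],"angular": [0,0,0],"fingers": 0.5},
    {"dp": [0,0,2.5],"angular": [0,0,0],"fingers": 0.5},
    {"dp": [0,0,2.5],"angular": [0,0,0],"fingers": 0.5},
    {"dp": [0,0,1.5],"angular": [0,0,0],"fingers": 0.5},
    {"dp": [0,0,0.5],"angular": [0,0,0],"fingers": 0.5},
    {"dp": [0,0,0],"angular": [0,0,0],"fingers": 0.5},
    {"dp": [0,0,0],"angular": [0,0,0],"fingers": 0.5},
    {"dp": [0,0,0],"angular": [0,0,0],"fingers": 0.5},
    {"dp": [0,0,0],"angular": [0,0,0],"fingers": 0.5}
  ]
}}

```text
t: 14.78
eef_pos: [0.4774, -0.2376, 0.0394]
tool_rot: [179.9, 0.1, 90.7]
contact_force: [-0.0, -0.2, 0.8]
gripper_width: 0.0432
```

```bash
python3 - <<'E'
from snap import *
snap("w12",(200,360,180,300),5)
E
```

```text
14.7833 [ 0.4774 -0.2376  0.0394] [179.8631   0.1005  90.7498] F [-0.0358 -0.2204  0.804 ] w 0.04322607477329012
```

View pics/w12c.png

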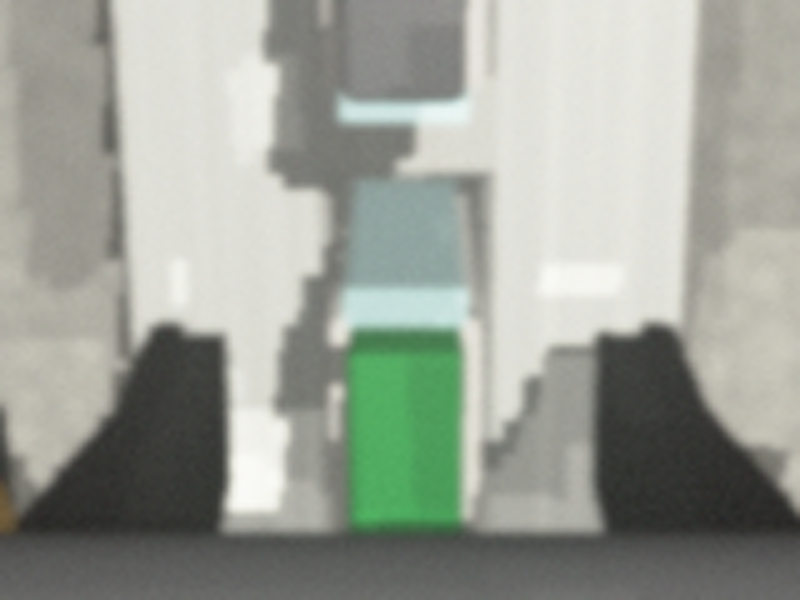

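```bash
python3 - <<'E'
from h import *
import pickle
s,m=pickle.load(open("w12.pkl","rb"))
np.set_printoptions(precision=4,suppress=True)
g=lambda x,y:(200+(x+.5)/5-.5,180+(y+.5)/5-.5)
R=Ro.from_euler('xyz',s['tool_rot'],degrees=True).as_matrix();p0=s['eef_pos']
T=lambda X:R.T@(X-p0)
print(T(onz(m,g(343,287),.056)),T(onz(m,g(468,287),.056)))
print(T(onz(m,g(350,350),.064)),T(onz(m,g(461,350),.064)),T(onz(m,g(350,525),.064)),T(onz(m,g(461,525),.064)))
E
```

```text
[ 0.0227 -0.007  -0.0166] [ 0.0226  0.006  -0.0166]
[ 0.0191 -0.006  -0.0246] [ 0.0191  0.0051 -0.0246] [-0.0007 -0.0062 -0.0246] [-0.0007  0.0053 -0.0246]
```

{"op": "send_rows", "data": {
  "plan": [
    {"dp": [0.08,-0.05,0.5],"angular": [0,0,0],"fingers": 0.5},
    {"dp": [0,0,0.5],"angular": [0,0,0],"fingers": 0.5},
    {"dp": [0,0,0],"angular": [0,0,0],"fingers": 0.5},
    {"dp": [0,0,0],"angular": [0,0,0],"fingers": 0.5},
    {"dp": [0,0,0],"angular": [0,0,0],"fingers": 0.5}
  ]
}}

```text
t: 15.25
eef_pos: [0.4756, -0.2359, 0.0275]
tool_rot: [-180.0, -0.0, 90.7]
contact_force: [-0.6, 0.1, -0.1]
gripper_width: 0.0437
```

{"op": "send_rows", "data": {
  "plan": [
    {"dp": [0,0,0],"angular": [0,0,0],"fingers": 1},
    {"dp": [0,0,0],"angular": [0,0,0],"fingers": 1},
    {"dp": [0,0,0],"angular": [0,0,0],"fingers": 1},
    {"dp": [0,0,0],"angular": [0,0,0],"fingers": 1},
    {"dp": [0,0,0],"angular": [0,0,0],"fingers": 1},
    {"dp": [0,0,0],"angular": [0,0,0],"fingers": 1},
    {"dp": [0,0,0],"angular": [0,0,0],"fingers": 1},
    {"dp": [0,0,0],"angular": [0,0,0],"fingers": 1}
  ],
  "squeeze": 20
}}

```text
t: 15.92
eef_pos: [0.4758, -0.2361, 0.0278]
tool_rot: [180.0, 0.0, 90.7]
contact_force: [0.7, 0.4, -0.6]
gripper_width: 0.0159
```

```bash
python3 - <<'E'
from snap import *
snap("w13",(200,360,180,300),5)
E
```

```text
15.9167 [ 0.4758 -0.2361  0.0278] [179.9907   0.0055  90.7444] F [ 0.6738  0.402  -0.6412] w 0.01592411018702042
```

View pics/w13c.png

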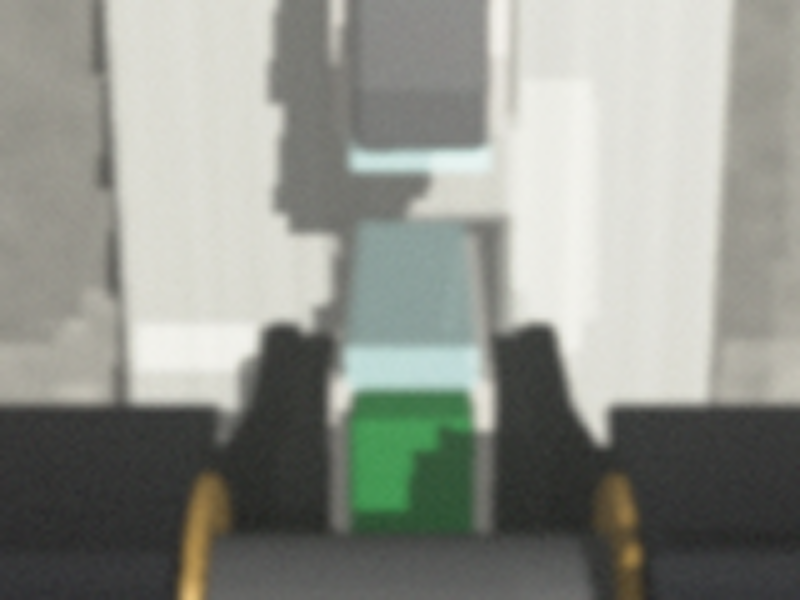

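```bash
python3 - <<'E'
from h import *
import pickle
s,m=pickle.load(open("w13.pkl","rb"))
np.set_printoptions(precision=4,suppress=True)
g=lambda x,y:(200+(x+.5)/5-.5,180+(y+.5)/5-.5)
R=Ro.from_euler('xyz',s['tool_rot'],degrees=True).as_matrix();p0=s['eef_pos']
T=lambda X:R.T@(X-p0)
print(T(onz(m,g(343,345),.056)),T(onz(m,g(479,345),.056)))
print("cap",T(onz(m,g(350,414),.064)),T(onz(m,g(476,414),.064)))
s=dict(s);s['eef_pos']=np.array([.4758,-.2361,.2])
rows([.6135+.213*.05,.1334-.977*.05,.2],102.3,s,12)
E
```

```text
[ 0.0212 -0.0065 -0.0282] [ 0.0212  0.0067 -0.0282]
cap [ 0.0178 -0.0056 -0.0362] [ 0.0178  0.0061 -0.0362]
n 12 dp cm [ 2.531  1.513 -0.   ] w [ 0.      0.     -0.0168]
```

{"op": "send_rows", "data": {
  "plan": [
    {"dp": [0,0,-1.0],"angular": [0,0,0],"fingers": 1},
    {"dp": [0,0,-2.0],"angular": [0,0,0],"fingers": 1},
    {"dp": [0,0,-3.5],"angular": [0,0,0],"fingers": 1},
    {"dp": [0,0,-3.5],"angular": [0,0,0],"fingers": 1},
    {"dp": [0,0,-3.5],"angular": [0,0,0],"fingers": 1},
    {"dp": [0,0,-2.5],"angular": [0,0,0],"fingers": 1},
    {"dp": [0,0,-1.2],"angular": [0,0,0],"fingers": 1}
  ]
}}

```text
t: 16.55
eef_pos: [0.4773, -0.2371, 0.2048]
tool_rot: [179.7, 0.2, 90.8]
contact_force: [0.4, -0.6, -0.6]
gripper_width: 0.016
```

{"op": "send_rows", "data": {
  "plan": [
    {"dp": [3.0,1.8,0],"angular": [0,0,-0.02],"fingers": 1},
    {"dp": [3.0,1.8,0],"angular": [0,0,-0.02],"fingers": 1},
    {"dp": [3.0,1.8,0],"angular": [0,0,-0.02],"fingers": 1},
    {"dp": [3.0,1.8,0],"angular": [0,0,-0.02],"fingers": 1},
    {"dp": [3.0,1.8,0],"angular": [0,0,-0.02],"fingers": 1},
    {"dp": [3.0,1.8,0],"angular": [0,0,-0.02],"fingers": 1},
    {"dp": [3.0,1.8,0],"angular": [0,0,-0.02],"fingers": 1},
    {"dp": [3.0,1.8,0],"angular": [0,0,-0.02],"fingers": 1},
    {"dp": [3.0,1.8,0],"angular": [0,0,-0.02],"fingers": 1},
    {"dp": [3.0,1.8,0],"angular": [0,0,-0.02],"fingers": 1},
    {"dp": [0,0,0],"angular": [0,0,0],"fingers": 1},
    {"dp": [0,0,0],"angular": [0,0,0],"fingers": 1}
  ]
}}

```text
t: 17.55
eef_pos: [0.623, 0.0821, 0.1983]
tool_rot: [-179.9, -0.0, 102.4]
contact_force: [-0.8, -0.7, -1.1]
gripper_width: 0.0156
```

{"op": "send_rows", "data": {
  "plan": [
    {"dp": [0,0,0],"angular": [0,0,0],"fingers": 1},
    {"dp": [0,0,0],"angular": [0,0,0],"fingers": 1},
    {"dp": [0,0,0],"angular": [0,0,0],"fingers": 1}
  ]
}}

```text
t: 17.8
eef_pos: [0.6233, 0.079, 0.1995]
tool_rot: [-180.0, 0.0, 102.1]
contact_force: [-0.5, -0.2, -1.3]
gripper_width: 0.0159
```

```bash
python3 - <<'E'
from snap import *
snap("w14",(200,360,80,300),2.7)
E
```

```text
17.8 [0.6233 0.079  0.1995] [-179.9599    0.0078  102.1005] F [-0.5286 -0.1816 -1.2759] w 0.015850140790711308
```

View pics/w14.png

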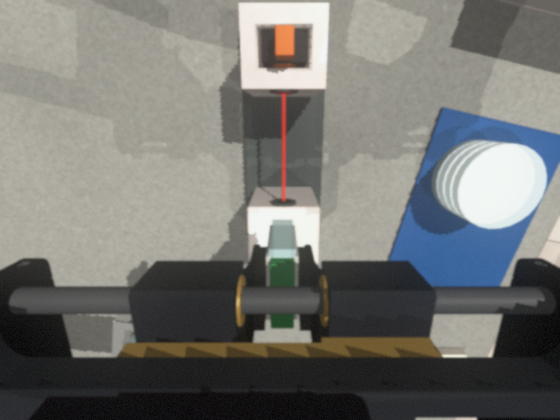

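```bash
python3 - <<'E'
from h import *
im=cv2.imread("pics/w14.png")
cv2.imwrite("pics/w14a.png",cv2.resize(im[90:210,220:350],None,fx=5,fy=5,interpolation=cv2.INTER_CUBIC))
E
```

```text
(no output)
```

View pics/w14a.png

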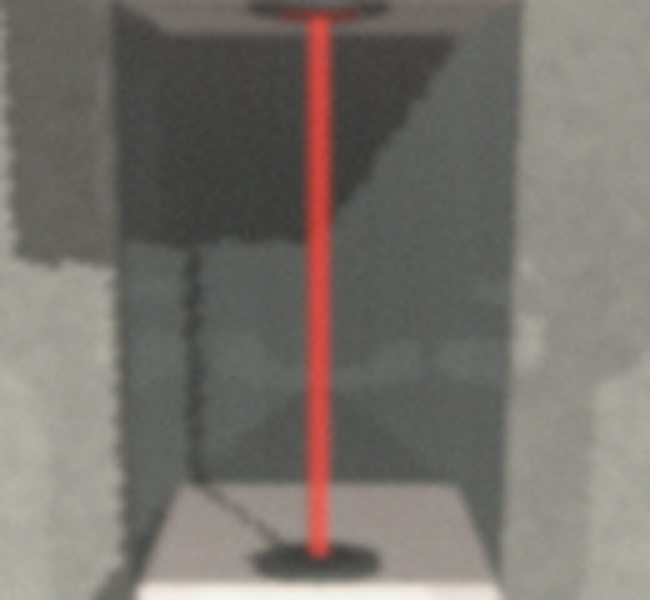

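```bash
python3 - <<'E'
from h import *
import pickle
s,m=pickle.load(open("w14.pkl","rb"))
np.set_printoptions(precision=4,suppress=True)
g=lambda x,y:(220+(x+.5)/5-.5,90+(y+.5)/5-.5)
R=Ro.from_euler('xyz',s['tool_rot'],degrees=True).as_matrix();p0=s['eef_pos']
a=onz(m,g(318,18),.088);b=onz(m,g(319,553),.088)
c1=onz(m,g(137,585),.1);c2=onz(m,g(498,585),.1);e1=onz(m,(241,88.7),.1);e2=onz(m,(327,88.7),.1)
print(a,b,"len",np.linalg.norm(a-b),"yaw",np.degrees(np.arctan2(-(a-b)[0],(a-b)[1])),"mid",(a+b)/2)
print("det edge",c1,c2,"em edge",e1,e2,np.linalg.norm(c1-c2),np.linalg.norm(e1-e2),"mid",(c1+c2+e1+e2)/4)
print("det yaw",np.degrees(np.arctan2((c2-c1)[1],(c2-c1)[0])),np.degrees(np.arctan2((e2-e1)[1],(e2-e1)[0])))
mid=(a+b)/2
print(R.T@(mid-p0),R.T@((c1+c2+e1+e2)/4-p0))
E
```

```text
[0.6029 0.1797 0.088 ] [0.6231 0.0874 0.088 ] len 0.0944099472108243 yaw 12.32399838266862 mid [0.613  0.1336 0.088 ]
det edge [0.5913 0.0777 0.1   ] [0.6555 0.0915 0.1   ] em edge [0.5689 0.1749 0.1   ] [0.6372 0.1896 0.1   ] 0.0657229658120979 0.0698614619181417 mid [0.6132 0.1334 0.1   ]
det yaw 12.147239356952733 12.134589490253964
[0.0555 0.0015 0.1115] [0.0553 0.0016 0.0995]
```

{"op": "send_rows", "data": {
  "plan": [
    {"dp": [1.8,0.05,0],"angular": [0,0,-0.001],"fingers": 1},
    {"dp": [2.0,0.05,0],"angular": [0,0,-0.001],"fingers": 1},
    {"dp": [1.8,0.05,1],"angular": [0,0,0],"fingers": 1},
    {"dp": [0,0,2],"angular": [0,0,0],"fingers": 1},
    {"dp": [0,0,2],"angular": [0,0,0],"fingers": 1},
    {"dp": [0,0,1],"angular": [0,0,0],"fingers": 1},
    {"dp": [0,0,0],"angular": [0,0,0],"fingers": 1},
    {"dp": [0,0,0],"angular": [0,0,0],"fingers": 1},
    {"dp": [0,0,0],"angular": [0,0,0],"fingers": 1},
    {"dp": [0,0,0],"angular": [0,0,0],"fingers": 1}
  ]
}}

```text
t: 18.68
eef_pos: [0.6144, 0.1351, 0.1415]
tool_rot: [179.8, 0.0, 102.3]
contact_force: [-0.0, 0.4, -0.6]
gripper_width: 0.0155
```

```bash
python3 - <<'E'
from snap import *
snap("w15",(200,360,130,280),5)
E
```

```text
18.6833 [0.6144 0.1351 0.1415] [179.8473   0.0167 102.28  ] F [-0.016   0.3552 -0.5517] w 0.015518766280774888
```

View pics/w15c.png

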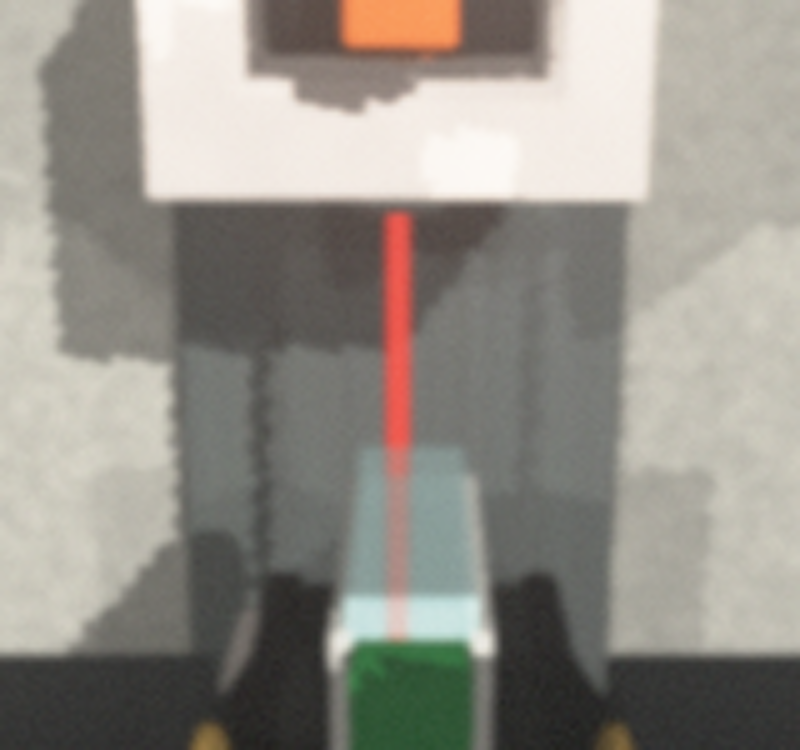

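{"op": "send_rows", "data": {
  "plan": [
    {"dp": [0,0,1.0],"angular": [0,0,0],"fingers": 1},
    {"dp": [0,0,1.5],"angular": [0,0,0],"fingers": 1},
    {"dp": [0,0,1.5],"angular": [0,0,0],"fingers": 1},
    {"dp": [0,0,1.0],"angular": [0,0,0],"fingers": 1},
    {"dp": [0,0,0.4],"angular": [0,0,0],"fingers": 1},
    {"dp": [0,0,0],"angular": [0,0,0],"fingers": 1},
    {"dp": [0,0,0],"angular": [0,0,0],"fingers": 1},
    {"dp": [0,0,0],"angular": [0,0,0],"fingers": 1},
    {"dp": [0,0,0],"angular": [0,0,0],"fingers": 1},
    {"dp": [0,0,0],"angular": [0,0,0],"fingers": 1},
    {"dp": [0,0,0],"angular": [0,0,0],"fingers": 1},
    {"dp": [0,0,0],"angular": [0,0,0],"fingers": 1}
  ]
}}

```text
t: 19.73
eef_pos: [0.6135, 0.1354, 0.0861]
tool_rot: [180.0, 0.0, 102.3]
contact_force: [-0.3, 1.0, -0.9]
gripper_width: 0.0161
```

```bash
python3 - <<'E'
from snap import *
s,m=snap("w16",(200,360,150,300),5)
print(s['joint_vel'])
import cv2
im=eyes.capture("scene");cv2.imwrite("pics/s16.png",cv2.resize(im[180:270,290:410,::-1],None,fx=6,fy=6,interpolation=cv2.INTER_CUBIC))
im=eyes.capture("top");cv2.imwrite("pics/t16.png",im[:,:,::-1])
E
```

```text
19.7333 [0.6135 0.1354 0.0861] [179.9645   0.0048 102.3168] F [-0.3397  1.0076 -0.9296] w 0.016050204213898123
[ 0.0013  0.0893  0.0446 -0.0315 -0.0163 -0.0943]
```

View pics/w16c.png

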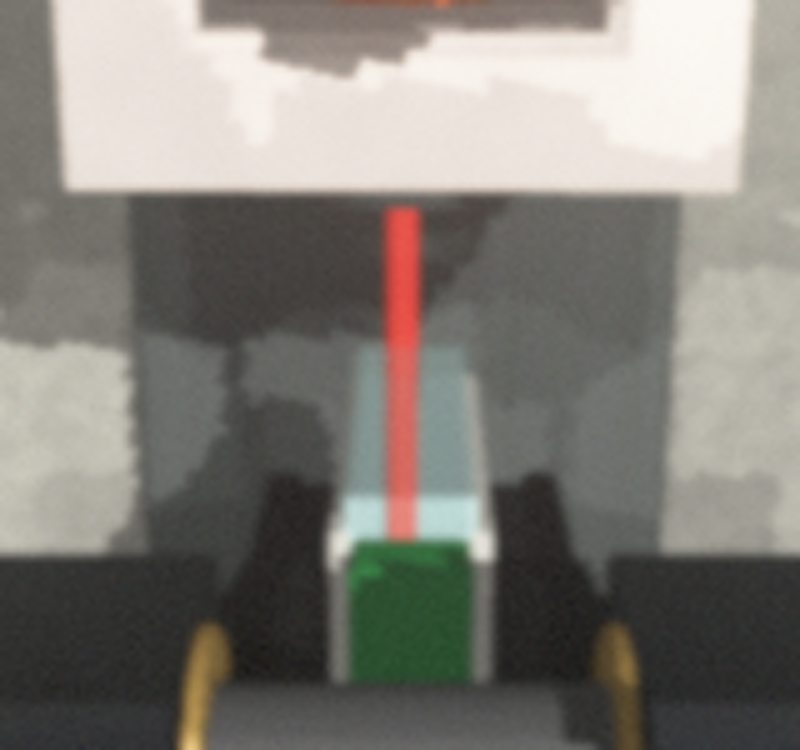

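View pics/s16.png

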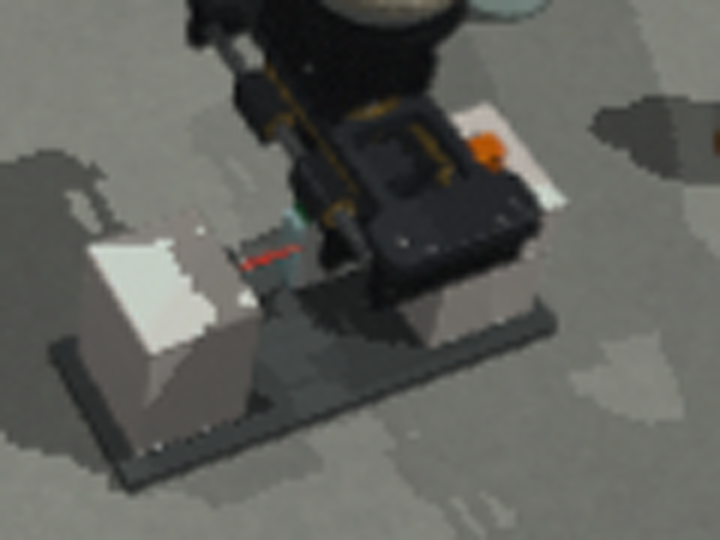

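{"op": "send_rows", "data": {
  "plan": [
    {"dp": [-0.1,-0.06,0.15],"angular": [0,0,0.001],"fingers": 1},
    {"dp": [-0.1,-0.05,0.18],"angular": [0,0,0],"fingers": 1},
    {"dp": [0,0,0],"angular": [0,0,0],"fingers": 1},
    {"dp": [0,0,0],"angular": [0,0,0],"fingers": 1},
    {"dp": [0,0,0],"angular": [0,0,0],"fingers": 1},
    {"dp": [0,0,0],"angular": [0,0,0],"fingers": 1},
    {"dp": [0,0,0],"angular": [0,0,0],"fingers": 1},
    {"dp": [0,0,0],"angular": [0,0,0],"fingers": 1},
    {"dp": [0,0,0],"angular": [0,0,0],"fingers": 1},
    {"dp": [0,0,0],"angular": [0,0,0],"fingers": 1}
  ]
}}

```text
t: 20.72
eef_pos: [0.6126, 0.1333, 0.0824]
tool_rot: [-180.0, -0.0, 102.3]
contact_force: [-0.4, 0.0, -1.0]
gripper_width: 0.0157
```

```bash
python3 - <<'E'
from snap import *
s,m=snap("w17",(200,360,150,300),5)
im=eyes.capture("scene");cv2.imwrite("pics/s17.png",cv2.resize(im[200:260,315:385,::-1],None,fx=10,fy=10,interpolation=cv2.INTER_CUBIC))
s=robot.read_state();print(s['eef_pos'])
E
```

```text
20.7167 [0.6126 0.1333 0.0824] [-179.9992   -0.0009  102.2663] F [-0.3958  0.0382 -1.0166] w 0.015664858888842278
[0.6127 0.1332 0.0825]
```

View pics/w17c.png

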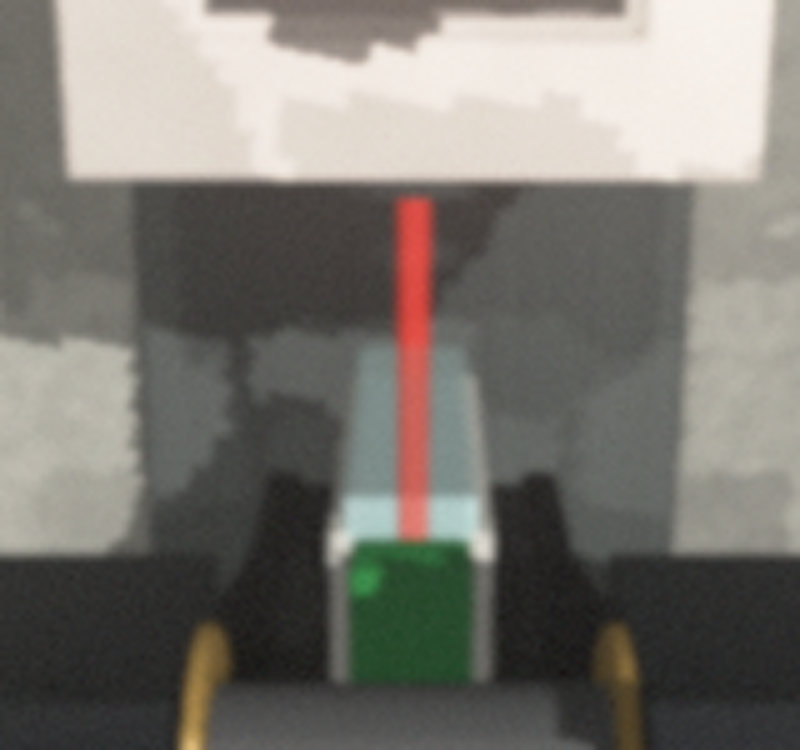

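View pics/s17.png

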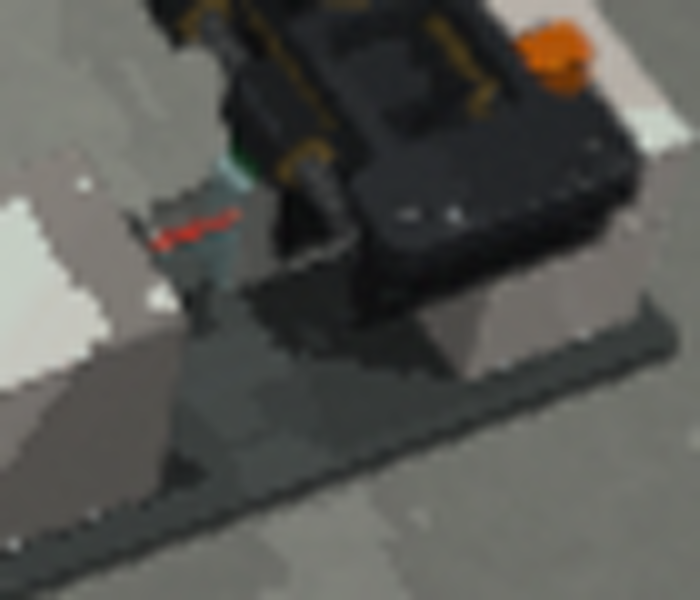

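{"op": "send_rows", "data": {
  "plan": [
    {"dp": [0,0.03,-0.03],"angular": [0,0,0],"fingers": 1},
    {"dp": [0,0,0],"angular": [0,0,0],"fingers": 1},
    {"dp": [0,0,0],"angular": [0,0,0],"fingers": 1},
    {"dp": [0,0,0],"angular": [0,0,0],"fingers": 1},
    {"dp": [0,0,0],"angular": [0,0,0],"fingers": 1},
    {"dp": [0,0,0],"angular": [0,0,0],"fingers": 1},
    {"dp": [0,0,0],"angular": [0,0,0],"fingers": 1},
    {"dp": [0,0,0],"angular": [0,0,0],"fingers": 1}
  ]
}}

```text
t: 21.48
eef_pos: [0.6129, 0.1333, 0.0827]
tool_rot: [-180.0, 0.0, 102.3]
contact_force: [0.0, 0.3, -1.2]
gripper_width: 0.0159
```

```bash
python3 - <<'E'
from snap import *
s,m=snap("w18",(200,360,150,300),5)
im=cv2.imread("pics/w14.png");cv2.imwrite("pics/w14b.png",cv2.resize(im[0:100,225:345],None,fx=6,fy=6,interpolation=cv2.INTER_CUBIC))
E
```

```text
21.4833 [0.6129 0.1333 0.0827] [-179.9974    0.0005  102.2598] F [ 0.0315  0.2895 -1.1577] w 0.015928618435200034
```

View pics/w18c.png

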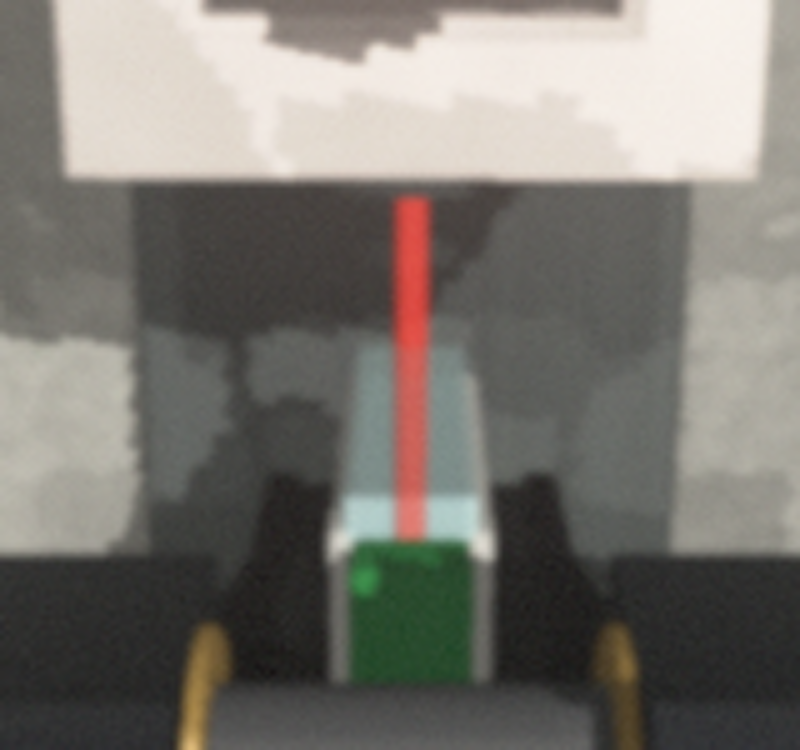

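View pics/w14b.png

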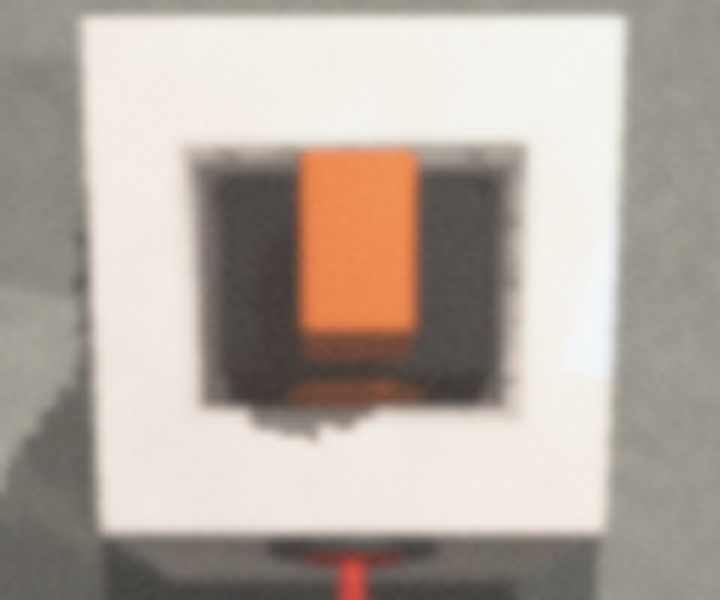

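```bash
python3 - <<'E'
from h import *
import pickle
m1=pickle.load(open("w10.pkl","rb"))[1];m2=pickle.load(open("w14.pkl","rb"))[1]
g=lambda x,y:(200+(x+.5)/5-.5,140+(y+.5)/5-.5)
h=lambda x,y:(225+(x+.5)/6-.5,(y+.5)/6-.5)
for n,a,b in [("tab+y L",(352,343),(300,150)),("tab+y R",(442,343),(417,150)),("tab-y L",(354,455),(301,331)),("tab-y R",(440,455),(415,331)),
 ("h+yL",(194,207),(80,15)),("h+yR",(595,207),(627,15)),("h-yL",(207,532),(101,532)),("h-yR",(584,532),(607,532))]:
    print(n,np.round(tri([(m1,g(*a)),(m2,h(*b))]),4))
E
```

```text
tab+y L [0.5872 0.2211 0.1164]
tab+y R [0.6013 0.2242 0.1163]
tab-y L [0.5914 0.202  0.1167]
tab-y R [0.6053 0.205  0.1166]
h+yL [0.556  0.2342 0.0996]
h+yR [0.6233 0.2488 0.0992]
h-yL [0.5689 0.1752 0.1   ]
h-yR [0.6362 0.1897 0.0998]
```

```bash
python3 - <<'E'
from cell import workorder,robot
print(robot.read_state()['joint_vel'].round(3)); print(workorder.hand_in())
E
```

```text
[ 0.019  0.03  -0.05   0.013 -0.034  0.012]
the job is handed in; nothing more can be done
None
```

I pressed the filter cassette into the emitter recess, then took the green-capped cell from the middle rack slot and held it upright in the beam. I handed in at 21.5 s with the cell still gripped at 20 N.

- **Cassette:** it came to a hard stop at 18 N with the tool 101.6 mm above the bench; 101.7 mm was expected for flush. A later two-view check put the tab top about 17 mm above the housing, against 18 mm expected. That 1 mm disagreement is within the accuracy of that check and shows nothing standing proud. During the press there was also up to about 9 N of sideways force, probably from the recess wall. I eased this off before letting go.
- **Cell grip:** the pads are on the frosted long faces only, near the middle of the cell. The cell did not slip between pick-up and the final pose.
- **Cell in the beam:** in the last picture the beam is within about 0.3 mm of the window middle sideways. By the tool reading, its height is within about 0.2 mm of the beam. The axes agree within about 0.2°, and there should be about 28 mm to each housing. I could not see the beam's entry point on the window directly, so the height rests on the tool readings.
- **Everything else:** my moves stayed clear of the bystanders and spare cells. I did not take a separate final picture of them.

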